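Kit the power-supply parts into the nest tray

ROBOT

A 6-joint arm with a two-finger parallel gripper is mounted at the origin on the work surface. World frame = base frame: x ahead of the robot, y to its left, z up, the work surface at z = 0. Lengths are in m, angles in degrees, forces in N, time in s.
With the tool pointing down it reaches from about 0.375 to 0.9 m from the base axis. Payload 3.1 kg.
Tool frame: the origin (TCP) lies where the fingers leave the gripper's body, on its centre line; the fingertips stand 70 mm ahead of it and the grasp point (between the pads) lies 51 mm ahead of it; y points along the fingers, z is the direction in which the jaws open and shut, and the axes are right-handed (so a half turn about y gives the same grasp; the last joint's range is limited). The gripper opens to 87 mm and grips with 3 to 60 N. Pads are 19 mm wide; open, the fingers measure 117 mm over their backs; the gripper's body (75 mm by 190 mm) begins 51 mm behind the grasp point.
Start: joints at [-76.862, 30.224, 82.088, -0, 67.689, -10.227], TCP at [0.248, -0.574, 0.292] pointing down, gripper open.
Joint ranges: [-176.69, 176.69], [-43.24, 126.21], [12.49, 139.97], [-82, 262], [0, 151.66], [-163.58, 163.58]. Speed limits (degrees/s): [159.86, 159.86, 180, 180, 180, 180].

INTERFACE

Orientations are given as a 3x3 rotation matrix whose columns are the frame's x, y, z axes.
In Python, from rig import bot gives the robot as it stands.
- The arm moves only by the shell command python3 -m pendant 'ROWS'. ROWS is JSON, a list of rows, each a list of 3 entries, a list of its own where there are three numbers: the shift along the tool's x, y, z in cm, then the turn, a rotation vector about the tool's x, y, z in rad, then the closure, from 0 (fully open) to 1 (shut). In form: [[[dx, dy, dz], [ax, ay, az], jaw], ...]. A call has 1 to 20 rows; each row shifts and turns the commanded pose from where the row before left it, along the tool's axes as they then stand; what a row does not reach is not made up. A row lasts 1/12 s, in which the tool goes at most 41.7 mm and 7.16 degrees, less where a joint would pass 70% of its speed; a pose out of reach is approached as far as the arm can. A call with a gripper value outside its range is refused whole. The fingers move at their own pace and stop on an object; the grip force is fixed at half the most. Time passes only in rows, so rows that do not move let the fingers close. It gives the time, the measured TCP pose, the force and the opening at its end, in the units of the state.
- bot.read_state(): the state, without advancing time (a new reading comes with each control period).
- bot.capture(name): name is "side" or "top" or "wrist"; returns a dict with "img" (480x640x3 uint8, red, green, blue), "fx", "fy", "cx", "cy" (pixels), "R" (3x3) and "t" (3): a world point X has camera coordinates R X + t. Camera axes: x right, y down, z forward; pixel columns grow to the right and rows downward; lengths in m; the calibration is good to about 2 mm. A picture is of the moment at which its call begins. There is no depth.
- bot.hand_in(): hands the job in, once; it reports no verdict.
The state is a dict: "time_s": time; "joint_positions": joint angles; "qvel": joint speeds; "tau": joint torques, N m; "position": TCP position; "tcp_rot": TCP orientation; "force": force on the tool from outside, world axes, zero at the start; "moment": the same for the moment, N m; "opening": opening from 0.0 (shut) to 1.0 (fully open).
Only numpy, scipy, OpenCV 4.12 (cv2) and the standard library are available. Lean on these libraries where they do the work, as an engineer would, in place of code of your own. Each camera call takes 0.05 s, during which the arm holds its last target.

TASK

Pack the kit tray for the next power-supply build: set the fat capacitor upright in the round cup, the transformer upright in the square frame, the long heat sink fins-up in the oblong frame, and the ring choke flat over the post, each fully down on its nest's floor and let go. Set the parts down rather than dropping them. The thin capacitor and the short heat sink belong to another job: leave them standing where they are.

Things in the scene. Friction and masses are not known exactly. Their poses are not given: they have to be found in the camera images.
- fat_cap_center (a point): The fat capacitor: upright black cylinder, 35 mm across and 50 mm tall, aluminium top with a scored cross, about 70 g. Stands on its flat end. The point is its centre, 25 mm above its underside; z is the cylinder's axis.
- transformer_center (a point): The transformer: block of dark steel laminations with a copper winding. Core 42 mm along its x, 28 mm along y, 38 mm tall; the winding (30 mm along x, 26 mm tall, mid-height) sticks out to 44 mm over all along y. About 250 g. Best gripped across the two flat core faces, along its x (42 mm). The point is its centre, 19 mm above its underside; z up.
- long_sink_center (a point): The long heat sink: bare aluminium, six upright fins on a flat base, 62 mm along its x (the way the fins run), 34 mm wide along y, 28 mm tall, about 90 g. Lies on its base, fins up. Grip it across the outer fins, along y. The point is its centre, 14 mm above its underside; z up.
- choke_center (a point): The ring choke: flat copper-wound ring (toroid) lying flat, 50 mm outside, 24 mm hole, 20 mm tall, about 120 g. Grip across the outside. The point is its centre (in the hole), 10 mm above its underside; z is the ring's axis.
- thin_cap_center (a point): The thin capacitor, a look-alike that stays where it is: same make as the fat one but 22 mm across and 40 mm tall, 30 g. The point is its centre, 20 mm above its underside.
- short_sink_center (a point): The short heat sink, a look-alike that stays where it is: same profile as the long one (34 mm wide, 28 mm tall) but only 36 mm long along its x. The point is its centre, 14 mm above its underside.
- round_nest: Nest for the fat capacitor in the black kit tray: grey round cup, 54 mm inside, 60 mm outside, floor 3 mm thick, wall 9 mm high in all (6 mm above its floor). Fixed. Origin: centre of its underside, 4 mm above the bench (on the tray's floor); z up; its yaw is the tray's. The tray is a black 206 mm square with a rim 12 mm above the bench, fixed to it; its four grey nests stand in a 2 by 2 pattern 98 mm apart, in any arrangement.
- square_nest: Nest for the transformer: grey square frame, 60 by 60 mm inside, 66 by 66 outside, floor 3 mm, wall 9 mm high in all. Fixed. Origin: centre of its underside, 4 mm above the bench (on the tray's floor); z up; its yaw is the tray's. Sides along its x and y.
- long_nest: Nest for the long heat sink: grey oblong frame, 84 mm inside along its x by 50 mm along y, 90 by 56 outside, floor 3 mm, wall 9 mm high in all. Fixed. Origin: centre of its underside, 4 mm above the bench (on the tray's floor); z up; its yaw is the tray's. The heat sink lies with its length along this x, either way round.
- post_nest: Nest for the ring choke: grey disc, 62 mm across, 3 mm thick, with an 8 mm post at its centre that stands 13 mm above the disc; the choke lies flat on the disc with the post in its hole. Fixed. Origin: centre of its underside, 4 mm above the bench (on the tray's floor); z up; its yaw is the tray's. 
There are look-alikes about, which are no part of the job. Leave any turquoise look-alike of the part that bears long_sink_center alone. What is shaped like the long_nest but red is not meant.

How it is judged:
By the outcome, as a careful person would: the job done as asked, in the order asked, and still so for the second after the job is handed in, with the robot touching nothing.
It also fails if it takes over 112 s, if anything falls off the work surface, if the arm or the gripper's body presses on something with over 40 N, if the wrist force passes 120 N, or if a joint passes its speed limit or range.

## Working session

There is one attempt and no reset: what is moved stays moved. The work goes in short steps, Python scripts to look and compute and a shell command to move; the robot and the scene stay as the last step left them, time stands still between calls to the robot, and variables do not carry over. Pictures are saved under pics/ and viewed, and the job is handed in when it is done.

```bash
ls; mkdir -p pics
python3 - <<'E'
from rig import bot
import cv2
s=bot.read_state();print(s)
for n in("top","side","wrist"):
    c=bot.capture(n);cv2.imwrite(f"pics/{n}0.png",c["img"][:,:,::-1]);print(n,c["fx"],c["fy"],c["cx"],c["cy"],c["R"],c["t"])
E
```

```text
pics
{'time_s': 0.0, 'joint_positions': array([-7.68622829e+01,  3.02770138e+01,  8.21569173e+01, -1.25004411e-04,
        6.76904431e+01, -1.02252195e+01]), 'qvel': array([-0.10545128,  0.01999063, -0.03582699, -0.01916392,  0.05664418,
       -0.0937223 ]), 'tau': array([-1.00229779e-04, -4.40043569e+01, -1.76590651e+01,  6.35273801e-02,
        5.82993426e-02, -1.70475619e-04]), 'position': array([ 0.24775647, -0.5731485 ,  0.29128947]), 'tcp_rot': array([[-9.18011106e-01, -4.95357647e-04,  3.96554365e-01],
       [-3.96554489e-01,  2.11346253e-03, -9.18008753e-01],
       [-3.83360138e-04, -9.99997644e-01, -2.13661838e-03]]), 'force': array([-0.46832986, -0.01178422,  0.55405844]), 'moment': array([ 0.01830469, -0.04188047, -0.05678436]), 'opening': 0.9997075650547909}
top 483.38121479978116 483.38121479978116 313.8941115159397 235.09976139003672 [[ 0.00837074 -0.99933112 -0.03559849]
 [-0.98903839 -0.00302569 -0.1476276 ]
 [ 0.14742114  0.03644402 -0.98840217]] [0.06900577 0.50943167 0.83774101]
side 489.848181620069 489.848181620069 318.2748681550401 239.58261591448075 [[-0.98390227 -0.17807858  0.01497796]
 [-0.12277699  0.61268922 -0.78072897]
 [ 0.12985428 -0.76999996 -0.62469027]] [0.50547777 0.09920963 0.88572515]
wrist 350.1386226906181 350.1386226906181 320.6223573348599 240.75555870630126 [[ 0.39618054 -0.91817071 -0.00187733]
 [-0.88294398 -0.38153994  0.2735639 ]
 [-0.25189464 -0.10672312 -0.961852  ]] [-0.62541146 -0.03293444  0.38959921]
```

View pics/top0.png

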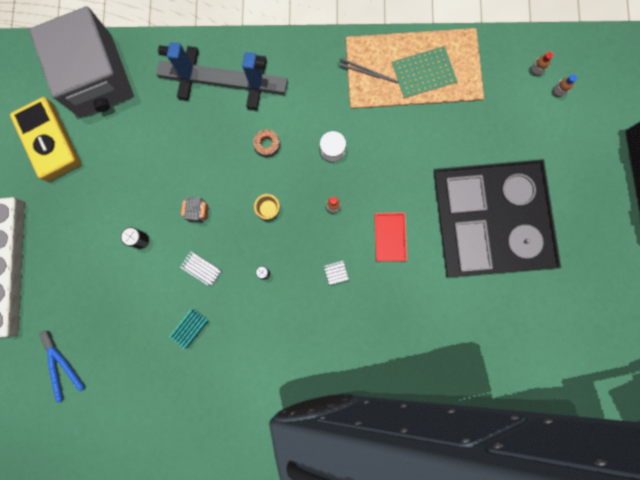

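View pics/side0.png

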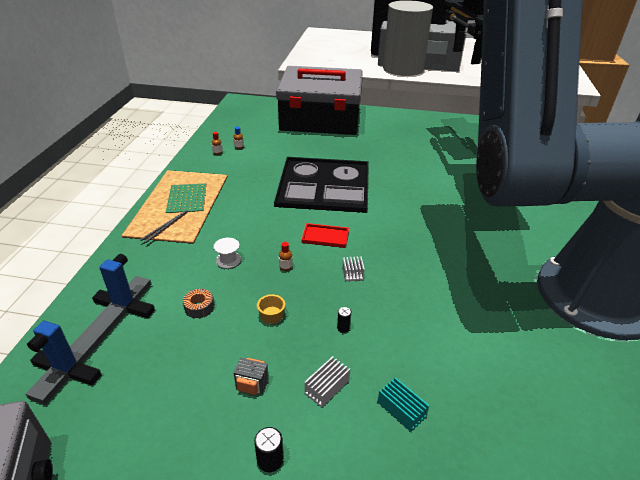

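View pics/wrist0.png

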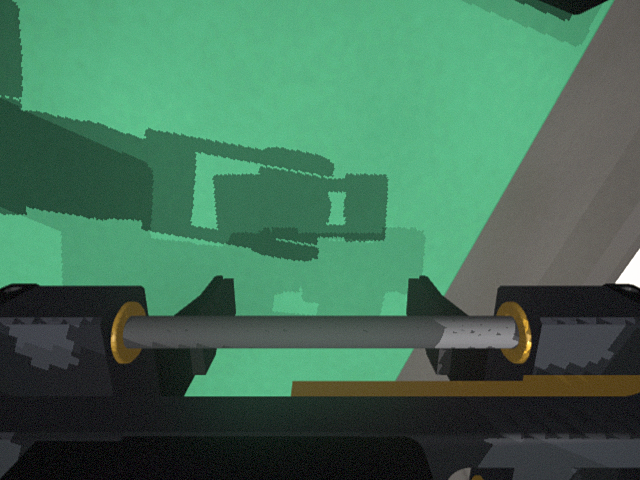

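The top view shows, in pixels (col,row):
- **Parts:** fat cap (133,238), transformer (194,209), long sink (200,268), choke (266,143).
- **Leave alone:** thin cap (262,272), short sink (336,272), turquoise sink (188,328).
- **Nests:** square (467,194), round (519,190), long (474,246), post (526,241). The red frame at (391,237) is a decoy.

The arm is clear of all of these, so I'll zoom in to measure.

```bash
cat > h.py <<'E'
import numpy as np,cv2
from rig import bot
def px2w(c,u,v,z):
    R=np.array(c["R"]);t=np.array(c["t"])
    d=R.T@np.array([(u-c["cx"])/c["fx"],(v-c["cy"])/c["fy"],1]);o=-R.T@t
    return o+d*(z-o[2])/d[2]
def w2px(c,X):
    p=np.array(c["R"])@np.asarray(X,float)+np.array(c["t"])
    return np.array([c["fx"]*p[0]/p[2]+c["cx"],c["fy"]*p[1]/p[2]+c["cy"]])
def crop(c,u0,v0,w,h,k,name):
    im=c["img"][v0:v0+h,u0:u0+w,::-1]
    cv2.imwrite("pics/"+name,cv2.resize(im,None,fx=k,fy=k,interpolation=cv2.INTER_CUBIC))
E
python3 - <<'E'
from h import *
c=bot.capture("top");s=bot.capture("side")
crop(c,110,120,180,135,4,"c1.png");crop(c,110,190,180,135,4,"c1b.png");crop(c,425,150,150,135,4,"c2.png")
crop(s,170,280,190,150,4,"c3.png");crop(s,230,340,200,140,4,"c3b.png");crop(s,265,145,115,75,6,"c4.png")
for u,v,z,n in [(131,233,.05,"fat"),(194,208,.038,"tr"),(202,265,.028,"ls"),(266,141,.02,"ch"),(519,190,.013,"round"),(467,194,.013,"sq"),(474,246,.013,"long"),(526,241,.007,"post"),(436,168,.012,""),(542,161,.012,""),(559,265,.012,""),(446,276,.012,"")]:print(n,px2w(c,u,v,z))
E
```

```text
fat [0.51023581 0.40407168 0.05      ]
tr [0.55914374 0.29410473 0.038     ]
ls [0.45456343 0.27736736 0.028     ]
ch [0.69390973 0.16599444 0.02      ]
round [ 0.59916865 -0.30935835  0.013     ]
sq [ 0.5915326  -0.21308511  0.013     ]
long [ 0.49353505 -0.22211327  0.013     ]
post [ 0.50398281 -0.31929554  0.007     ]
 [ 0.64216403 -0.15724147  0.012     ]
 [ 0.65534679 -0.35538238  0.012     ]
 [ 0.45939552 -0.3740303   0.012     ]
 [ 0.43815335 -0.16954082  0.012     ]
```

View pics/c1.png

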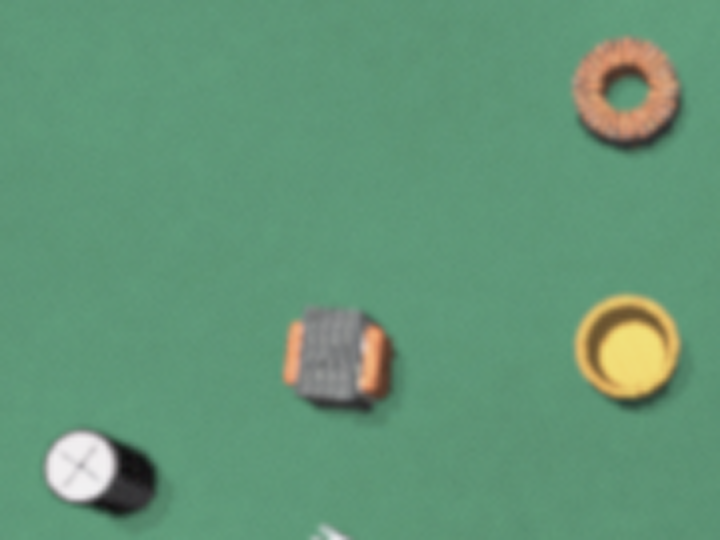

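View pics/c1b.png

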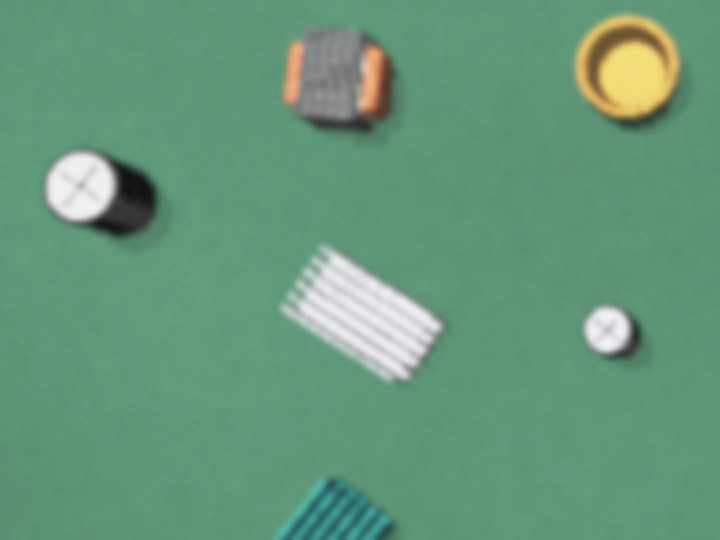

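View pics/c2.png

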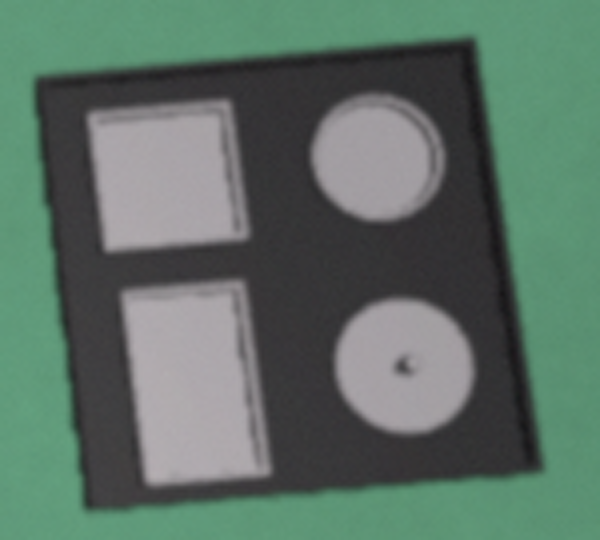

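View pics/c3.png

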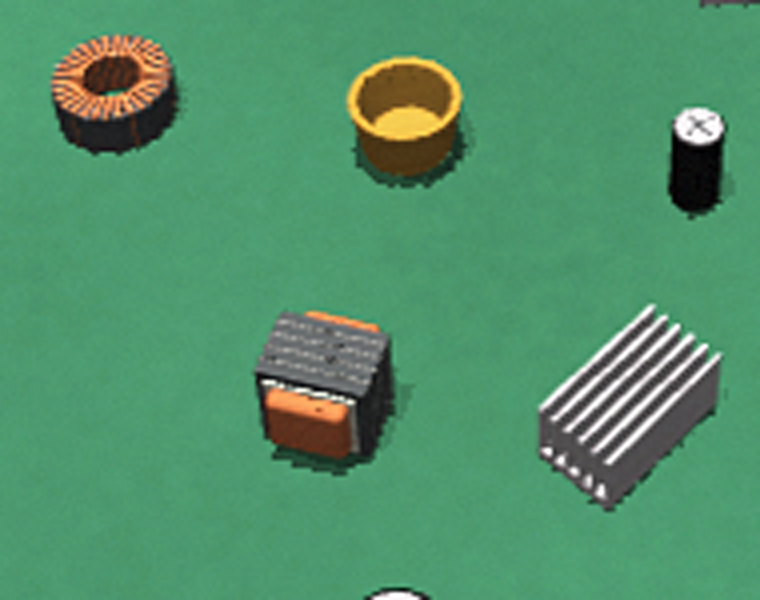

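View pics/c3b.png

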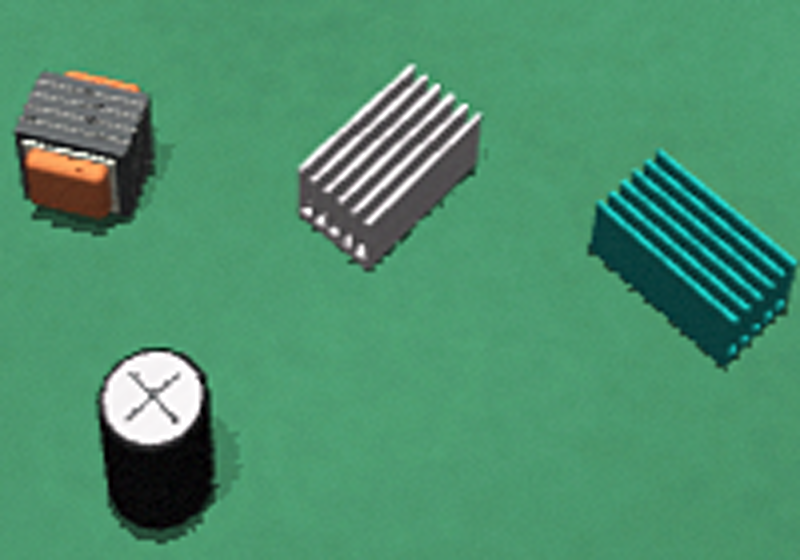

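View pics/c4.png

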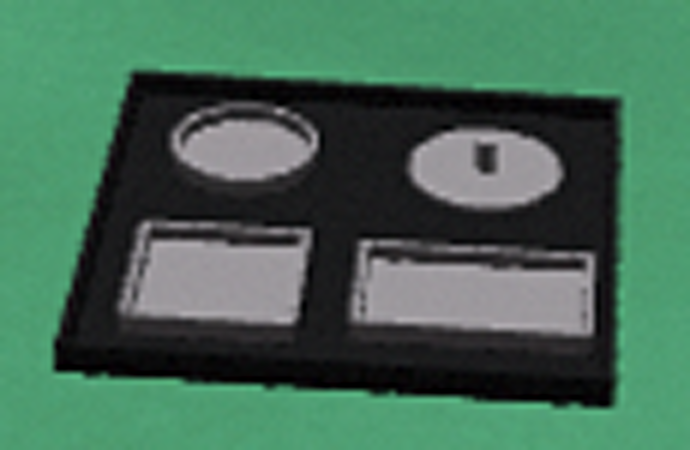

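```bash
cat > m.py <<'E'
from h import *
c=bot.capture("top");s=bot.capture("side")
def W(cam,u0,v0,k,pts,z):
    return np.array([px2w(cam,u0+(x+.5)/k-.5,v0+(y+.5)/k-.5,z)[:2] for x,y in pts])
T=dict(fat=([(81,466)],.05,110,120,4),tr=([(308,308),(362,310),(352,402),(297,395)],.038,110,120,4),
 ls=([(323,245),(443,325),(405,380),(283,308)],.028,110,190,4),ch=([(626.5,90)],.02,110,120,4),
 sq=([(88,113),(231,100),(249,240),(104,251)],.013,425,150,4),ln=([(121,293),(244,281),(271,472),(145,486)],.013,425,150,4),
 rd=([(378,157)],.013,425,150,4),po=([(405,366)],.007,425,150,4),tray=([(38,78),(474,42),(541,468),(86,508)],.012,425,150,4))
S=dict(fat=([(153,397)],.05,230,340,4),tr=([(285,312),(390,335),(366,392),(257,370)],.038,170,280,4),
 ls=([(652,306),(720,355),(610,463),(541,410)],.028,170,280,4),ch=([(113,77)],.02,170,280,4),
 sq=([(138,220),(312,228),(302,322),(122,316)],.013,265,145,6),ln=([(363,240),(595,255),(592,333),(352,322)],.013,265,145,6),
 rd=([(246,144)],.013,265,145,6),po=([(487,168)],.007,265,145,6))
for nm,cam,D in(("top",c,T),("side",s,S)):
    for n,(p,z,u0,v0,k) in D.items():
        w=W(cam,u0,v0,k,p,z); 
        print(nm,n,"c",(w.mean(0)*1e3).round(1),end=" ")
        if len(w)==4:
            e=np.roll(w,-1,0)-w; print("len",(np.linalg.norm(e,axis=1)*1e3).round(1),"ang",np.degrees(np.arctan2(e[:,1],e[:,0])).round(1),end="")
        print()
E
python3 m.py
```

```text
top fat c [504.5 405.8] 
top tr c [559.1 297.7] len [25.3 43.4 25.9 41.1] ang [-92.1 176.4  82.9  -4.4]
top ls c [448.7 280. ] len [67.8 30.1 66.4 33.9] ang [-122.6  146.7   60.6  -30.5]
top ch c [691.7 165.5] 
top sq c [ 592.4 -212.4] len [67.1 67.3 67.1 66.4] ang [ -84.7 -175.4   94.5    4.6]
top ln c [ 495.  -221.1] len [56.9 88.9 57.6 89.8] ang [ -84.2 -174.6   96.7    5. ]
top rd c [ 601.3 -309.7] 
top po c [ 503.7 -319.1] 
top tray c [ 547.6 -264.1] len [204.6 201.4 206.6 203.6] ang [ -85.2 -174.9   95.4    4.5]
side fat c [504.5 406.1] 
side tr c [558.9 298.9] len [40.4 25.4 40.6 26.4] ang [176.2  85.5  -2.3 -94.7]
side ls c [449.2 283.5] len [32.8 61.1 32.5 61.5] ang [ 148.4   58.7  -30.9 -121.1]
side ch c [692.3 167.1] 
side sq c [ 592.5 -212.7] len [68.  65.6 67.  67.3] ang [-173.3   97.2    8.1  -82. ]
side ln c [ 495.1 -221.1] len [89.6 53.8 89.1 57. ] ang [-175.3   94.9    6.8  -84.5]
side rd c [ 600.9 -306.9] 
side po c [ 503.5 -318.1]
```

Both cameras agree to about 2 mm, apart from the sink, which differs by 3.5 mm. All sizes and angles are plausible. My estimates in mm, with yaw 5.2°:

| Item | Position | Angle |
|---|---|---|
| Round nest | (601,-309) | |
| Square nest | (592.5,-212) | |
| Long nest | (495,-221) | |
| Post nest | (503.6,-318.3) | |
| Fat cap | (504.5,406) | |
| Transformer | (559,298) | x at -3.5° |
| Long sink | (449,282) | x at 59.5° |
| Choke | (692,166.3) | |

```bash
cat > d.py <<'E'
import sys
from h import *
from scipy.spatial.transform import Rotation as Ro
# args: x y z theta [x y z theta...]  mm/deg of TCP; prints tool-frame shifts cm, turn about y to do FIRST
s=bot.read_state();p=np.array(s["position"]);R=np.array(s["tcp_rot"])
th=np.degrees(np.arctan2(R[1,2],R[0,2]))
print("t",round(s["time_s"],2),"pos",(p*1e3).round(1),"th",th.round(2),"F",np.round(s["force"],1),"open",round(s["opening"]*87,1),"q",np.round(s["joint_positions"],0),"tiltcheck",R[:,1].round(3))
a=list(map(float,sys.argv[1:]))
for i in range(0,len(a),4):
    q=np.array(a[i:i+3])/1e3;t=a[i+3]
    # desired rotation exact down
    c_,s_=np.cos(np.radians(t)),np.sin(np.radians(t))
    Rd=np.array([[s_,0,c_],[-c_,0,s_],[0,-1,0]])
    rv=Ro.from_matrix(R.T@Rd).as_rotvec()
    D=Rd.T@(q-p)*100
    n=int(np.ceil(max(np.linalg.norm(D)/3.5,1e-9)))
    print("turn rv",rv.round(4),"rows",round(np.linalg.norm(rv)/.12,1)," shift cm",D.round(3),"n",n,"per",(D/n).round(3))
    p=q;R=Rd
E
python3 d.py 480 -150 200 -66.6 504.5 406 150 -66.6 504.5 406 81 -66.6
```

```text
t 0.35 pos [ 247.9 -573.6  292. ] th -66.63 F [0.8 0.3 0.4] open 87.0 q [-77.  30.  82.  -0.  68. -10.] tiltcheck [-0.  0. -1.]
turn rv [ 0.0005 -0.0006 -0.0001] rows 0.0  shift cm [-38.129   9.201 -29.657] n 15 per [-2.542  0.613 -1.977]
turn rv [0. 0. 0.] rows 0.0  shift cm [-24.33    5.    -50.054] n 16 per [-1.521  0.313 -3.128]
turn rv [0. 0. 0.] rows 0.0  shift cm [0.  6.9 0. ] n 2 per [0.   3.45 0.  ]
```

```bash
python3 -m pendant '[[[-1.5,0.2,-1.0],[0,0,0],0],[[-2.4,0.5,-1.9],[0,0,0],0],[[-2.6,0.6,-2.0],[0,0,0],0],[[-2.6,0.6,-2.0],[0,0,0],0],[[-2.6,0.6,-2.0],[0,0,0],0],[[-2.6,0.6,-2.0],[0,0,0],0],[[-2.6,0.6,-2.0],[0,0,0],0],[[-2.6,0.6,-2.0],[0,0,0],0],[[-2.6,0.6,-2.0],[0,0,0],0],[[-2.6,0.6,-2.0],[0,0,0],0],[[-2.6,0.6,-2.0],[0,0,0],0],[[-2.6,0.6,-2.0],[0,0,0],0],[[-2.6,0.6,-2.0],[0,0,0],0],[[-2.6,0.6,-2.0],[0,0,0],0],[[-2.6,0.6,-2.2],[0,0,0],0]]'; python3 d.py 504.5 406 150 -66.6
```

```text
time_s: 1.6
position: [0.4796, -0.156, 0.2072]
tcp_rot: [[-0.918, 0.001, 0.396], [-0.396, -0.001, -0.918], [-0.001, -1.0, 0.001]]
force: [0.5, -0.8, 0.8]
opening: 1.002
t 1.6 pos [ 479.6 -156.   207.2] th -66.65 F [ 0.5 -0.8  0.8] open 87.2 q [-31.  28. 104.  -0.  47.  36.] tiltcheck [ 0.001 -0.001 -1.   ]
turn rv [-0.0011 -0.0009 -0.0007] rows 0.0  shift cm [-24.607   5.722 -50.587] n 17 per [-1.447  0.337 -2.976]
```

```bash
python3 -m pendant '[[[-1.45,0.3,-2.9],[0,0,0],0],[[-1.45,0.3,-2.9],[0,0,0],0],[[-1.45,0.3,-2.9],[0,0,0],0],[[-1.45,0.3,-2.9],[0,0,0],0],[[-1.45,0.3,-2.9],[0,0,0],0],[[-1.45,0.3,-2.9],[0,0,0],0],[[-1.45,0.3,-2.9],[0,0,0],0],[[-1.45,0.3,-2.9],[0,0,0],0],[[-1.45,0.3,-2.9],[0,0,0],0],[[-1.45,0.3,-2.9],[0,0,0],0],[[-1.45,0.3,-2.9],[0,0,0],0],[[-1.45,0.3,-2.9],[0,0,0],0],[[-1.45,0.3,-2.9],[0,0,0],0],[[-1.45,0.3,-2.9],[0,0,0],0],[[-1.45,0.3,-2.9],[0,0,0],0],[[-1.4,0.3,-2.9],[0,0,0],0],[[-1.0,0.3,-2.5],[0,0,0],0],[[0,0,0],[0,0,0],0],[[0,0,0],[0,0,0],0],[[0,0,0],[0,0,0],0]]'; python3 d.py 504.5 406 81 -66.6
```

```text
time_s: 3.27
position: [0.506, 0.3871, 0.156]
tcp_rot: [[-0.918, -0.001, 0.397], [-0.397, -0.001, -0.918], [0.001, -1.0, 0.001]]
force: [0.1, -1.1, 0.1]
opening: 1.003
t 3.27 pos [506.  387.1 156. ] th -66.61 F [ 0.1 -1.1  0.1] open 87.2 q [27. 41. 86. -0. 53. 94.] tiltcheck [-0.001 -0.001 -1.   ]
turn rv [-0.0005 -0.0002  0.0011] rows 0.0  shift cm [-0.617  7.503 -1.794] n 3 per [-0.206  2.501 -0.598]
```

```bash
python3 -m pendant '[[[-0.3,0.5,-0.9],[0,0,0],0],[[-0.3,0.5,-0.9],[0,0,0],0],[[0,2,0],[0,0,0],0],[[0,2,0],[0,0,0],0],[[0,1.5,0],[0,0,0],0],[[0,1.0,0],[0,0,0],0],[[0,0,0],[0,0,0],0],[[0,0,0],[0,0,0],0]]'
python3 - <<'E'
from h import *
c=bot.capture("side");crop(c,150,280,250,190,3,"g1.png")
c=bot.capture("wrist");crop(c,0,0,640,480,1,"g1w.png")
E
python3 d.py 504.5 406 81 -66.6
```

```text
time_s: 3.93
position: [0.5047, 0.4063, 0.0807]
tcp_rot: [[-0.918, -0.001, 0.396], [-0.396, -0.0, -0.918], [0.001, -1.0, 0.0]]
force: [0.6, -0.2, -0.8]
opening: 1.002
t 4.03 pos [505.4 406.8  82.1] th -66.65 F [ 0.  -0.3  0.2] open 86.9 q [29. 48. 86.  0. 46. 96.] tiltcheck [ 0.002  0.001 -1.   ]
turn rv [ 0.0002 -0.0009 -0.0018] rows 0.0  shift cm [0.117 0.107 0.037] n 1 per [0.117 0.107 0.037]
```

View pics/g1.png

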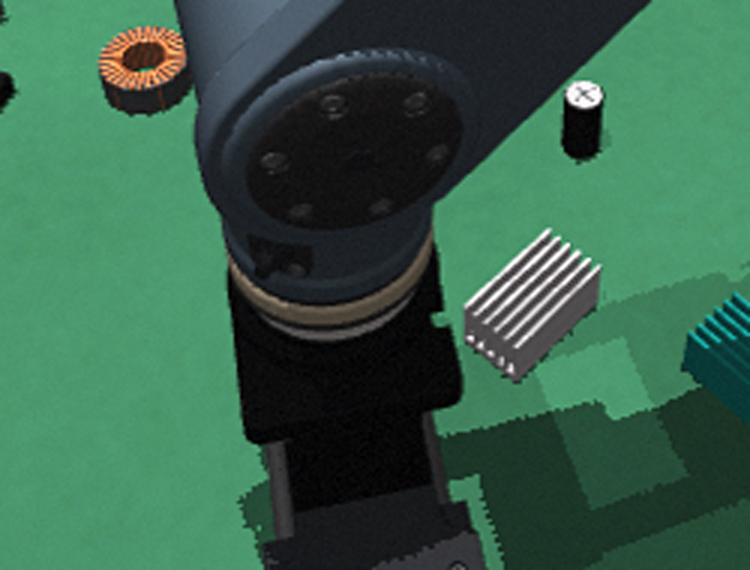

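View pics/g1w.png

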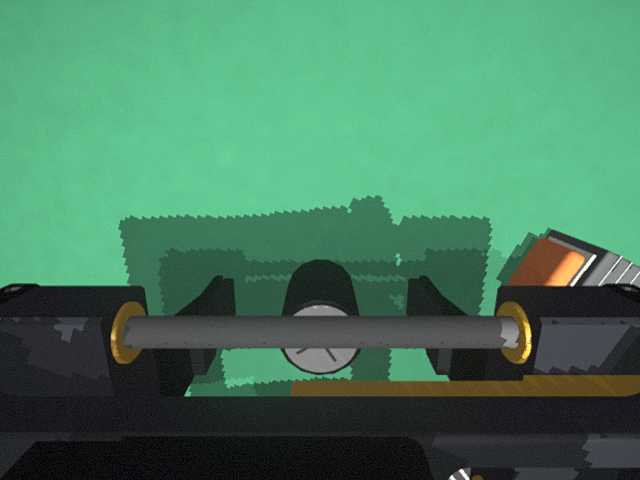

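The wrist view shows the cap centred between the fingers, with its top at about (320,340). Next I close the jaws.

```bash
python3 -m pendant '[[[0,0,0],[0,0,0],0.7],[[0,0,0],[0,0,0],0.7],[[0,0,0],[0,0,0],0.7],[[0,0,0],[0,0,0],0.7],[[0,0,0],[0,0,0],0.7],[[0,0,0],[0,0,0],0.7],[[0,0,0],[0,0,0],0.7],[[0,0,0],[0,0,0],0.7]]'; python3 -m pendant '[[[0,0,0],[0,0,0],0.7],[[0,0,0],[0,0,0],0.7]]'; python3 d.py 504.5 406 180 -66.6 500 0 200 -66.6 601 -309 130 -66.6
```

```text
time_s: 4.7
position: [0.5047, 0.4065, 0.0812]
tcp_rot: [[-0.918, -0.0, 0.397], [-0.397, -0.0, -0.918], [0.0, -1.0, 0.0]]
force: [0.1, -0.4, 0.1]
opening: 0.476
time_s: 4.87
position: [0.5047, 0.4065, 0.0812]
tcp_rot: [[-0.918, -0.0, 0.397], [-0.397, -0.0, -0.918], [0.0, -1.0, 0.0]]
force: [0.0, -0.1, -0.0]
opening: 0.397
t 4.87 pos [504.7 406.5  81.2] th -66.64 F [ 0.  -0.1 -0. ] open 34.6 q [29. 48. 86. -0. 46. 96.] tiltcheck [-0. -0. -1.]
turn rv [-0.     -0.0006  0.0001] rows 0.0  shift cm [ 0.036 -9.879  0.04 ] n 3 per [ 0.012 -3.293  0.013]
turn rv [0. 0. 0.] rows 0.0  shift cm [16.537 -2.    37.082] n 12 per [ 1.378 -0.167  3.09 ]
turn rv [0. 0. 0.] rows 0.0  shift cm [ 3.003  7.    32.37 ] n 10 per [0.3   0.7   3.237]
```

```bash
python3 -m pendant '[[[0,0,0],[0,0,0],0.7],[[0,0,0],[0,0,0],0.7],[[0,-1,0],[0,0,0],0.7],[[0,-2,0],[0,0,0],0.7],[[0,-3,0],[0,0,0],0.7],[[0.3,-3,1],[0,0,0],0.7],[[1,-2,2.4],[0,0,0],0.7],[[1.4,-0.5,3.1],[0,0,0],0.7],[[1.4,0,3.1],[0,0,0],0.7],[[1.4,0,3.1],[0,0,0],0.7],[[1.4,0,3.1],[0,0,0],0.7],[[1.4,0,3.1],[0,0,0],0.7],[[1.4,0,3.1],[0,0,0],0.7],[[1.4,0,3.1],[0,0,0],0.7],[[1.4,0,3.1],[0,0,0],0.7],[[1.4,0,3.1],[0,0,0],0.7],[[1.4,0,3.1],[0,0,0],0.7],[[1.4,0,3.1],[0,0,0],0.7]]'; python3 d.py 601 -309 130 -66.6
```

```text
time_s: 6.37
position: [0.5, -0.0056, 0.1971]
tcp_rot: [[-0.918, 0.001, 0.397], [-0.397, -0.0, -0.918], [-0.001, -1.0, 0.001]]
force: [0.9, -0.9, -1.8]
opening: 0.392
t 6.37 pos [500.   -5.6 197.1] th -66.63 F [ 0.9 -0.9 -1.8] open 34.1 q [-13.  29. 105.   0.  46.  53.] tiltcheck [ 0.001 -0.    -1.   ]
turn rv [-0.0006 -0.0005 -0.0008] rows 0.0  shift cm [ 2.778  6.706 31.86 ] n 10 per [0.278 0.671 3.186]
```

```bash
python3 -m pendant '[[[0.27,0.6,3.1],[0,0,0],0.7],[[0.27,0.6,3.1],[0,0,0],0.7],[[0.27,0.6,3.1],[0,0,0],0.7],[[0.27,0.6,3.1],[0,0,0],0.7],[[0.27,0.6,3.1],[0,0,0],0.7],[[0.27,0.6,3.1],[0,0,0],0.7],[[0.27,0.6,3.1],[0,0,0],0.7],[[0.27,0.6,3.1],[0,0,0],0.7],[[0.27,0.6,3.0],[0,0,0],0.7],[[0,0.4,2.0],[0,0,0],0.7],[[0,0,0],[0,0,0],0.7],[[0,0,0],[0,0,0],0.7],[[0,0,0],[0,0,0],0.7]]'; python3 d.py 601 -309 89 -66.6
```

```text
time_s: 7.45
position: [0.5953, -0.2862, 0.1384]
tcp_rot: [[-0.918, -0.001, 0.397], [-0.397, 0.001, -0.918], [0.001, -1.0, -0.002]]
force: [-0.1, -0.2, -0.8]
opening: 0.398
t 7.45 pos [ 595.3 -286.2  138.4] th -66.63 F [-0.1 -0.2 -0.8] open 34.7 q [-35.  44.  83.   0.  53.  31.] tiltcheck [-0.001  0.001 -1.   ]
turn rv [ 0.0017 -0.0006  0.0006] rows 0.0  shift cm [0.383 4.941 2.317] n 2 per [0.191 2.471 1.159]
```

```bash
python3 -m pendant '[[[0.2,0.6,1.2],[0,0,0],0.7],[[0.2,0.6,1.1],[0,0,0],0.7],[[0,1.0,0],[0,0,0],0.7],[[0,1.0,0],[0,0,0],0.7],[[0,0.7,0],[0,0,0],0.7],[[0,0,0],[0,0,0],0.7],[[0,0,0],[0,0,0],0.7],[[0,0,0],[0,0,0],0.7]]'; python3 d.py 601 -309 88 -66.6
python3 - <<'E'
from h import *
c=bot.capture("side");crop(c,250,120,150,110,5,"p1.png")
E
```

```text
time_s: 8.12
position: [0.6015, -0.3095, 0.0991]
tcp_rot: [[-0.918, -0.0, 0.397], [-0.397, 0.0, -0.918], [0.0, -1.0, -0.0]]
force: [0.6, 0.9, -0.7]
opening: 0.395
t 8.12 pos [ 601.5 -309.5   99.1] th -66.62 F [ 0.6  0.9 -0.7] open 34.3 q [-37.  48.  81.   0.  51.  30.] tiltcheck [-0.  0. -1.]
turn rv [ 0.0003 -0.0003  0.0001] rows 0.0  shift cm [ 0.023  1.109 -0.068] n 1 per [ 0.023  1.109 -0.068]
```

View pics/p1.png

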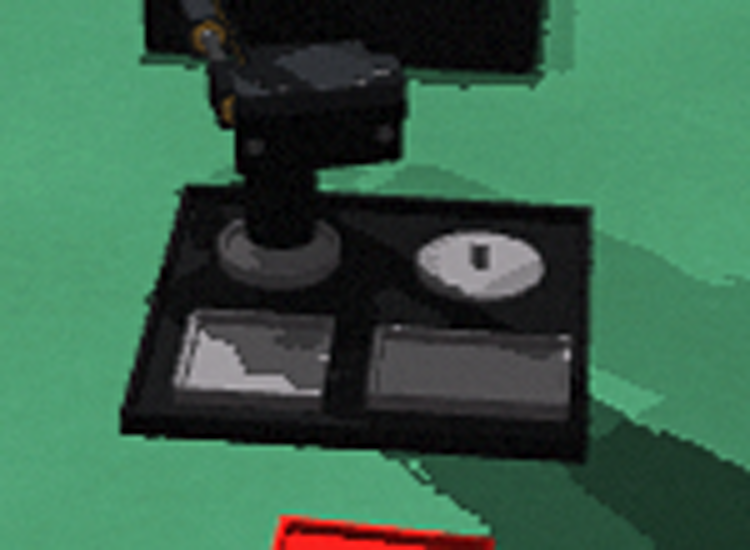

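The side view shows the cap over the round cup, roughly centred. I'll lower it gently.

```bash
python3 -m pendant '[[[0,0.4,0],[0,0,0],0.7],[[0,0.3,0],[0,0,0],0.7],[[0,0.2,0],[0,0,0],0.7],[[0,0.1,0],[0,0,0],0.7],[[0,0,0],[0,0,0],0.7],[[0,0,0],[0,0,0],0.7]]';python3 -m pendant '[[[0,0.05,0],[0,0,0],0.7],[[0,0.05,0],[0,0,0],0.7],[[0,0,0],[0,0,0],0.7]]'; python3 d.py 601 -309 88 -66.6
```

```text
time_s: 8.67
position: [0.6014, -0.3098, 0.0891]
tcp_rot: [[-0.918, -0.0, 0.397], [-0.397, 0.0, -0.918], [0.0, -1.0, -0.0]]
force: [0.2, -0.7, -0.5]
opening: 0.394
time_s: 8.92
position: [0.6014, -0.3099, 0.0882]
tcp_rot: [[-0.918, -0.0, 0.397], [-0.397, 0.0, -0.918], [0.0, -1.0, -0.0]]
force: [-0.2, 0.2, -0.7]
opening: 0.395
t 8.92 pos [ 601.4 -309.9   88.2] th -66.64 F [-0.2  0.2 -0.7] open 34.3 q [-37.  49.  81.  -0.  50.  30.] tiltcheck [-0.  0. -1.]
turn rv [ 0.     -0.0006  0.    ] rows 0.0  shift cm [ 0.004  0.023 -0.096] n 1 per [ 0.004  0.023 -0.096]
```

```bash
python3 -m pendant '[[[0,0.04,0],[0,0,0],0.7],[[0,0,0],[0,0,0],0.7],[[0,0,0],[0,0,0],0.7]]';python3 -m pendant '[[[0,0.05,0],[0,0,0],0.7],[[0,0,0],[0,0,0],0.7],[[0,0,0],[0,0,0],0.7]]'
```

```text
time_s: 9.17
position: [0.6015, -0.3099, 0.0882]
tcp_rot: [[-0.918, 0.0, 0.397], [-0.397, -0.0, -0.918], [-0.0, -1.0, 0.0]]
force: [-0.5, 1.5, 2.3]
opening: 0.393
time_s: 9.42
position: [0.6015, -0.3098, 0.0882]
tcp_rot: [[-0.918, 0.0, 0.397], [-0.397, -0.0, -0.918], [-0.0, -1.0, 0.0]]
force: [-1.4, 1.4, 4.9]
opening: 0.397
```

Force is rising and z has stopped at 0.0882, so the cap is on the floor. Now I release and retract.

```bash
python3 -m pendant '[[[0,-0.05,0],[0,0,0],0.7],[[0,0,0],[0,0,0],0.3],[[0,0,0],[0,0,0],0.3],[[0,0,0],[0,0,0],0.3],[[0,0,0],[0,0,0],0.3],[[0,0,0],[0,0,0],0.3],[[0,-0.5,0],[0,0,0],0.2],[[0,-1.5,0],[0,0,0],0],[[0,-2.5,0],[0,0,0],0],[[0,-3,0],[0,0,0],0],[[0,-3,0],[0,0,0],0],[[0,-1,0],[0,0,0],0]]'; python3 d.py 601 -309 200 -3.5 540 0 200 -3.5 559 298 130 -3.5 559 298 79 -3.5
```

```text
time_s: 10.42
position: [0.6034, -0.3112, 0.2081]
tcp_rot: [[-0.918, 0.007, 0.397], [-0.397, -0.005, -0.918], [-0.004, -1.0, 0.008]]
force: [0.4, -1.5, -0.2]
opening: 0.986
t 10.42 pos [ 603.4 -311.2  208.1] th -66.63 F [ 0.4 -1.5 -0.2] open 85.8 q [-37.  40.  78.   0.  62.  30.] tiltcheck [ 0.007 -0.005 -1.   ]
turn rv [-9.2000e-03 -1.1018e+00  2.0000e-04] rows 9.2  shift cm [-0.202  0.812 -0.254] n 1 per [-0.202  0.812 -0.254]
turn rv [0. 0. 0.] rows 0.0  shift cm [-30.47    0.     -7.975] n 9 per [-3.386  0.    -0.886]
turn rv [0. 0. 0.] rows 0.0  shift cm [-29.86    7.      0.077] n 9 per [-3.318  0.778  0.009]
turn rv [0. 0. 0.] rows 0.0  shift cm [0.  5.1 0. ] n 2 per [0.   2.55 0.  ]
```

```bash
python3 - <<'E'
from h import *
c=bot.capture("side");crop(c,250,120,150,110,5,"p1b.png")
E
python3 -m pendant '[[[0,0,0],[0,-0.12,0],0],[[0,0,0],[0,-0.12,0],0],[[0,0,0],[0,-0.12,0],0],[[0,0,0],[0,-0.12,0],0],[[0,0,0],[0,-0.12,0],0],[[0,0,0],[0,-0.12,0],0],[[0,0,0],[0,-0.12,0],0],[[0,0,0],[0,-0.12,0],0],[[0,0,0],[0,-0.12,0],0],[[0,0,0],[0,-0.022,0],0],[[-3,0,-0.8],[0,0,0],0],[[-3,0,-0.8],[0,0,0],0],[[-3,0,-0.8],[0,0,0],0],[[-3,0,-0.8],[0,0,0],0],[[-3,0,-0.8],[0,0,0],0],[[-3,0,-0.8],[0,0,0],0],[[-3,0,-0.8],[0,0,0],0],[[-3,0,-0.8],[0,0,0],0],[[-3,0,-0.8],[0,0,0],0],[[-3,0,-0.8],[0,0,0],0]]'; python3 d.py 559 298 130 -3.5
```

```text
time_s: 12.13
position: [0.5389, -0.0041, 0.2021]
tcp_rot: [[-0.064, -0.001, 0.998], [-0.998, 0.0, -0.064], [-0.0, -1.0, -0.001]]
force: [0.3, -0.0, 0.7]
opening: 1.0
t 12.13 pos [538.9  -4.1 202.1] th -3.66 F [ 0.3 -0.   0.7] open 87.0 q [-12.  31.  99.   0.  50.  -9.] tiltcheck [-0.001  0.    -1.   ]
turn rv [ 0.0013 -0.0029 -0.0003] rows 0.0  shift cm [-30.279   7.213   0.159] n 9 per [-3.364  0.801  0.018]
```

View pics/p1b.png

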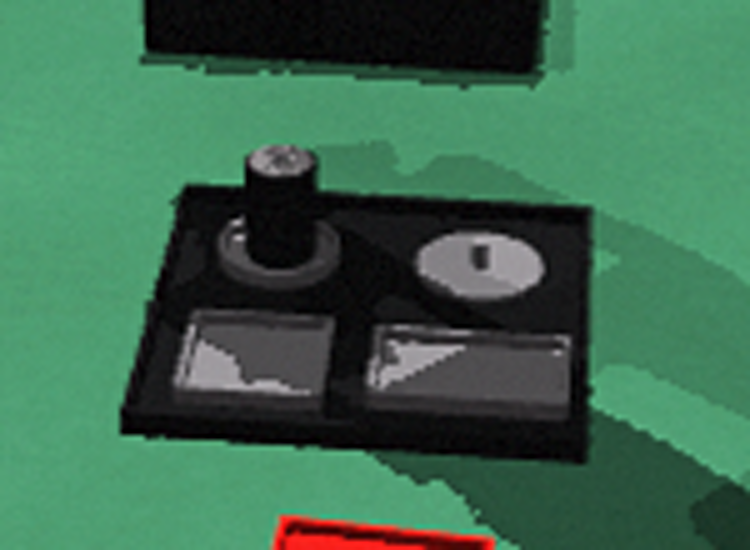

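The fat cap stands upright inside the cup. Next is the transformer.

```bash
python3 -m pendant '[[[-3,0.6,0],[0,0,0],0],[[-3,0.7,0],[0,0,0],0],[[-3,0.7,0],[0,0,0],0],[[-3,0.7,0],[0,0,0],0],[[-3,0.7,0],[0,0,0],0],[[-3,0.7,0],[0,0,0],0],[[-3,0.7,0],[0,0,0],0],[[-3,0.7,0],[0,0,0],0],[[-3,0.7,0],[0,0,0],0],[[-2,0.6,0],[0,0,0],0],[[0,0,0],[0,0,0],0],[[0,0,0],[0,0,0],0],[[0,0,0],[0,0,0],0]]'; python3 d.py 559 298 79 -3.5
python3 - <<'E'
from h import *
c=bot.capture("wrist");crop(c,0,0,640,480,1,"g2w.png")
E
```

```text
time_s: 13.22
position: [0.557, 0.2832, 0.1343]
tcp_rot: [[-0.062, -0.001, 0.998], [-0.998, -0.001, -0.062], [0.001, -1.0, -0.001]]
force: [-0.8, 0.5, 0.2]
opening: 1.0
t 13.22 pos [557.  283.2 134.3] th -3.55 F [-0.8  0.5  0.2] open 87.0 q [17. 42. 89. -0. 49. 20.] tiltcheck [-0.001 -0.001 -1.   ]
turn rv [ 0.0014 -0.0008  0.001 ] rows 0.0  shift cm [-1.488  5.53   0.105] n 2 per [-0.744  2.765  0.053]
```

View pics/g2w.png

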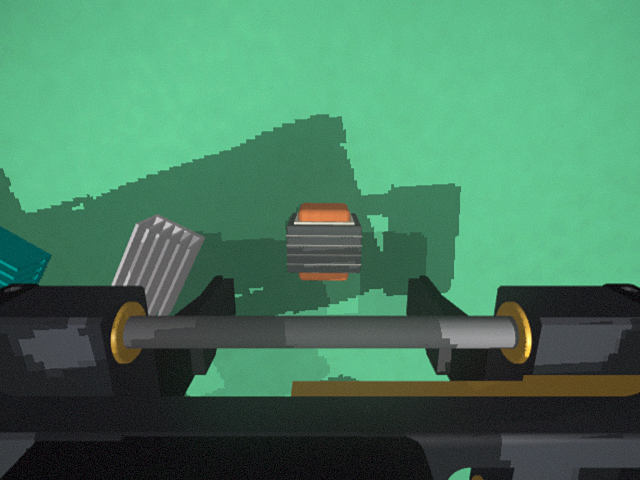

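The transformer appears square to the jaws and centred at (323,243), and the left finger clears the sink. I'll descend and grip.

```bash
python3 -m pendant '[[[-0.8,0.5,0.05],[0,0,0],0],[[-0.7,0.5,0.05],[0,0,0],0],[[0,1.5,0],[0,0,0],0],[[0,1.5,0],[0,0,0],0],[[0,1.0,0],[0,0,0],0],[[0,0.5,0],[0,0,0],0],[[0,0,0],[0,0,0],0],[[0,0,0],[0,0,0],0]]'; python3 d.py 559 298 79 -3.5;  python3 -m pendant '[[[0,0,0],[0,0,0],0.65],[[0,0,0],[0,0,0],0.65],[[0,0,0],[0,0,0],0.65],[[0,0,0],[0,0,0],0.65],[[0,0,0],[0,0,0],0.65],[[0,0,0],[0,0,0],0.65],[[0,0,0],[0,0,0],0.65],[[0,0,0],[0,0,0],0.65],[[0,0,0],[0,0,0],0.65],[[0,0,0],[0,0,0],0.65]]'; python3 d.py 559 298 200 -3.5
```

```text
time_s: 13.93
position: [0.5596, 0.2988, 0.0797]
tcp_rot: [[-0.061, -0.0, 0.998], [-0.998, -0.0, -0.061], [0.0, -1.0, -0.0]]
force: [1.4, 0.3, 0.1]
opening: 1.004
t 13.93 pos [559.6 298.8  79.7] th -3.51 F [1.4 0.3 0.1] open 87.3 q [18. 47. 88.  0. 45. 22.] tiltcheck [-0. -0. -1.]
turn rv [ 0.0002 -0.0002  0.0001] rows 0.0  shift cm [ 0.081  0.071 -0.055] n 1 per [ 0.081  0.071 -0.055]
time_s: 14.77
position: [0.5595, 0.2988, 0.0799]
tcp_rot: [[-0.061, 0.0, 0.998], [-0.998, 0.0, -0.061], [-0.0, -1.0, 0.0]]
force: [0.8, 0.5, 0.4]
opening: 0.481
t 14.77 pos [559.5 298.8  79.9] th -3.5 F [0.8 0.5 0.4] open 41.9 q [18. 47. 88.  0. 45. 22.] tiltcheck [ 0.  0. -1.]
turn rv [-0.      0.0001 -0.    ] rows 0.0  shift cm [  0.087 -12.01   -0.043] n 4 per [ 0.022 -3.003 -0.011]
```

```bash
python3 -m pendant '[[[0,0,0],[0,0,0],0.65],[[0,-0.5,0],[0,0,0],0.65],[[0,-1.5,0],[0,0,0],0.65],[[0,-2.5,0],[0,0,0],0.65],[[0,-2.5,0],[0,0,0],0.65],[[1,-2.0,0],[0,0,0],0.65],[[2,-1.5,0],[0,0,0],0.65],[[3,-0.5,0],[0,0,0],0.65],[[3,0,0],[0,0,0],0.65],[[3,0,0],[0,0,0],0.65],[[3,0,0],[0,0,0],0.65],[[3,0,0],[0,0,0],0.65],[[3,0,0],[0,0,0],0.65],[[3,0,0],[0,0,0],0.65],[[3,0,0],[0,0,0],0.65],[[3,0,0],[0,0,0],0.65]]'; python3 d.py 592.5 -212 150 5.2
```

```text
time_s: 16.1
position: [0.5405, -0.0019, 0.1898]
tcp_rot: [[-0.061, -0.001, 0.998], [-0.998, 0.0, -0.061], [-0.0, -1.0, -0.001]]
force: [0.8, 0.4, -3.5]
opening: 0.481
t 16.1 pos [540.5  -1.9 189.8] th -3.49 F [ 0.8  0.4 -3.5] open 41.9 q [-12.  32. 100.   0.  48.  -9.] tiltcheck [-0.001  0.    -1.   ]
turn rv [ 0.0009 -0.1517 -0.0003] rows 1.3  shift cm [21.395  3.979  3.277] n 7 per [3.056 0.568 0.468]
```

```bash
python3 -m pendant '[[[0,0,0],[0,-0.1,0],0.65],[[0,0,0],[0,-0.052,0],0.65],[[3,0.5,0.5],[0,0,0],0.65],[[3,0.6,0.5],[0,0,0],0.65],[[3,0.6,0.5],[0,0,0],0.65],[[3,0.6,0.5],[0,0,0],0.65],[[3,0.6,0.5],[0,0,0],0.65],[[3,0.6,0.4],[0,0,0],0.65],[[2,0.5,0.3],[0,0,0],0.65],[[1,0,0],[0,0,0],0.65],[[0,0,0],[0,0,0],0.65],[[0,0,0],[0,0,0],0.65],[[0,0,0],[0,0,0],0.65]]'; python3 d.py 592.5 -212 97 5.2
```

```text
time_s: 17.18
position: [0.5913, -0.2051, 0.1499]
tcp_rot: [[0.092, -0.002, 0.996], [-0.996, 0.002, 0.092], [-0.002, -1.0, -0.001]]
force: [0.1, -0.4, -2.0]
opening: 0.484
t 17.18 pos [ 591.3 -205.1  149.9] th 5.26 F [ 0.1 -0.4 -2. ] open 42.1 q [-29.  41.  88.   0.  51. -35.] tiltcheck [-0.002  0.002 -1.   ]
turn rv [ 0.0014  0.001  -0.0016] rows 0.0  shift cm [0.698 5.291 0.052] n 2 per [0.349 2.646 0.026]
```

```bash
python3 -m pendant '[[[0.4,0.5,0.05],[0,0,0],0.65],[[0.3,1.0,0],[0,0,0],0.65],[[0,1.5,0],[0,0,0],0.65],[[0,1.5,0],[0,0,0],0.65],[[0,0.7,0],[0,0,0],0.65],[[0,0,0],[0,0,0],0.65],[[0,0,0],[0,0,0],0.65],[[0,0,0],[0,0,0],0.65]]'; python3 d.py 592.5 -212 86.9 5.2
python3 - <<'E'
from h import *
c=bot.capture("side");crop(c,250,120,150,110,5,"p2.png")
c=bot.capture("wrist");crop(c,0,0,640,480,1,"p2w.png")
E
```

```text
time_s: 17.85
position: [0.5937, -0.2138, 0.0983]
tcp_rot: [[0.091, 0.001, 0.996], [-0.996, -0.001, 0.091], [0.001, -1.0, 0.001]]
force: [-0.4, -0.6, -2.7]
opening: 0.479
t 17.85 pos [ 593.7 -213.8   98.3] th 5.23 F [-0.4 -0.6 -2.7] open 41.6 q [-30.  45.  89.  -0.  46. -35.] tiltcheck [ 0.001 -0.001 -1.   ]
turn rv [-0.0009  0.0006  0.0006] rows 0.0  shift cm [-0.191  1.138 -0.105] n 1 per [-0.191  1.138 -0.105]
```

View pics/p2.png

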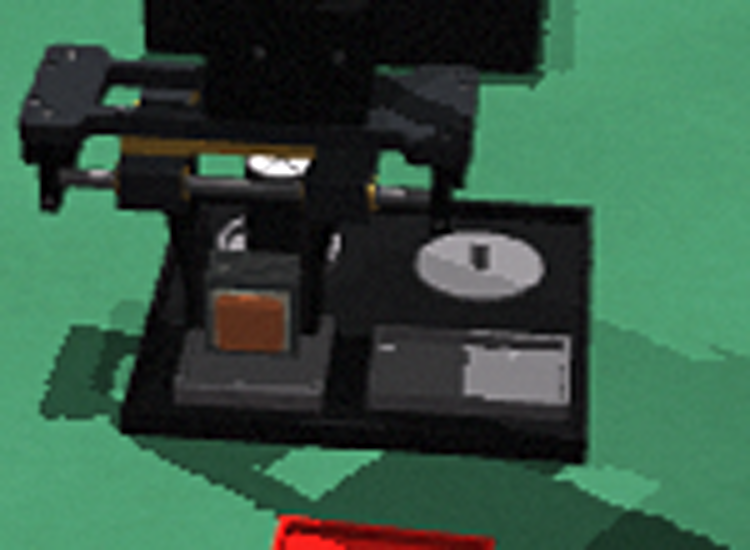

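View pics/p2w.png

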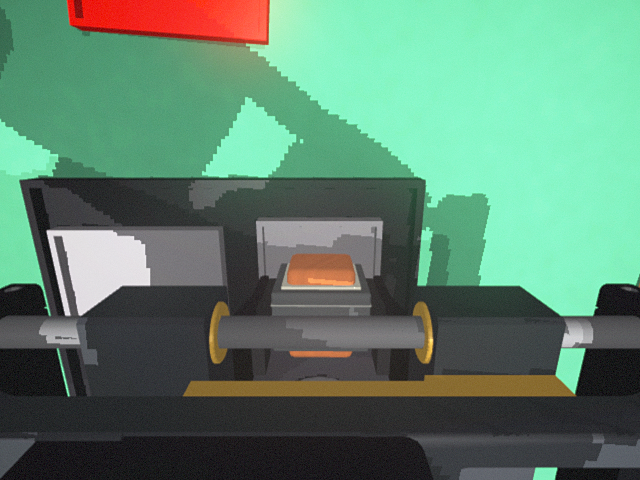

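The transformer is over the square frame, square to it and centred along the jaw axis. I'll trim it by 2 mm and lower.

```bash
python3 -m pendant '[[[-0.18,0.3,-0.1],[0,0,0],0.65],[[0,0.3,0],[0,0,0],0.65],[[0,0.2,0],[0,0,0],0.65],[[0,0.15,0],[0,0,0],0.65],[[0,0.05,0],[0,0,0],0.65],[[0,0,0],[0,0,0],0.65],[[0,0,0],[0,0,0],0.65]]';python3 -m pendant '[[[0,0.05,0],[0,0,0],0.65],[[0,0.05,0],[0,0,0],0.65],[[0,0,0],[0,0,0],0.65],[[0,0,0],[0,0,0],0.65]]'; python3 d.py 592.5 -212 86.9 5.2
```

```text
time_s: 18.53
position: [0.5921, -0.2121, 0.0878]
tcp_rot: [[0.091, -0.0, 0.996], [-0.996, 0.0, 0.091], [-0.0, -1.0, -0.0]]
force: [-0.1, 0.4, -2.7]
opening: 0.48
time_s: 18.87
position: [0.5922, -0.2121, 0.0869]
tcp_rot: [[0.091, 0.0, 0.996], [-0.996, -0.0, 0.091], [0.0, -1.0, 0.0]]
force: [0.2, -0.1, -2.8]
opening: 0.478
t 18.87 pos [ 592.2 -212.1   86.9] th 5.21 F [ 0.2 -0.1 -2.8] open 41.6 q [-30.  46.  89.  -0.  45. -35.] tiltcheck [ 0. -0. -1.]
turn rv [-0.0001  0.0002  0.0001] rows 0.0  shift cm [-0.007  0.002  0.035] n 1 per [-0.007  0.002  0.035]
```

```bash
python3 -m pendant '[[[0,0.05,0],[0,0,0],0.65],[[0,0,0],[0,0,0],0.65],[[0,0,0],[0,0,0],0.65]]';python3 -m pendant '[[[0,0.05,0],[0,0,0],0.65],[[0,0,0],[0,0,0],0.65],[[0,0,0],[0,0,0],0.65]]'
```

```text
time_s: 19.12
position: [0.5922, -0.2121, 0.0869]
tcp_rot: [[0.091, 0.0, 0.996], [-0.996, -0.0, 0.091], [0.0, -1.0, 0.0]]
force: [-0.6, 0.8, 2.6]
opening: 0.478
time_s: 19.37
position: [0.5922, -0.2121, 0.0869]
tcp_rot: [[0.091, 0.0, 0.996], [-0.996, -0.0, 0.091], [0.0, -1.0, 0.0]]
force: [-1.6, 1.1, 5.8]
opening: 0.482
```

Contact confirmed. I release, lift and head for the long sink.

```bash
python3 -m pendant '[[[0,-0.05,0],[0,0,0],0.65],[[0,0,0],[0,0,0],0.25],[[0,0,0],[0,0,0],0.25],[[0,0,0],[0,0,0],0.25],[[0,0,0],[0,0,0],0.25],[[0,0,0],[0,0,0],0.25],[[0,-0.5,0],[0,0,0],0.2],[[0,-1.5,0],[0,0,0],0],[[0,-2.5,0],[0,0,0],0],[[0,-3,0],[0,0,0],0],[[0,-2,0],[0,0,0],0],[[0,-1,0],[0,0.1,0],0],[[0,0,0],[0,0.12,0],0],[[0,0,0],[0,0.12,0],0],[[0,0,0],[0,0.12,0],0],[[0,0,0],[0,0.12,0],0],[[0,0,0],[0,0.043,0],0]]'
python3 - <<'E'
from h import *
c=bot.capture("side");crop(c,250,120,150,110,5,"p2b.png")
E
python3 d.py 520 0 200 -30.5 449 282 130 -30.5
```

```text
time_s: 20.78
position: [0.5921, -0.212, 0.1918]
tcp_rot: [[-0.511, 0.0, 0.859], [-0.859, -0.0, -0.511], [-0.0, -1.0, 0.0]]
force: [-0.2, 0.3, 0.1]
opening: 1.0
t 20.83 pos [ 592.1 -212.   191.8] th -30.7 F [0.3 0.3 0.6] open 86.6 q [-30.  37.  86.   0.  56.   1.] tiltcheck [ 0. -0. -1.]
turn rv [-0.0005 -0.0035 -0.0001] rows 0.0  shift cm [-14.609  -0.825 -16.978] n 7 per [-2.087 -0.118 -2.425]
turn rv [0. 0. 0.] rows 0.0  shift cm [-20.694   7.    -20.43 ] n 9 per [-2.299  0.778 -2.27 ]
```

View pics/p2b.png

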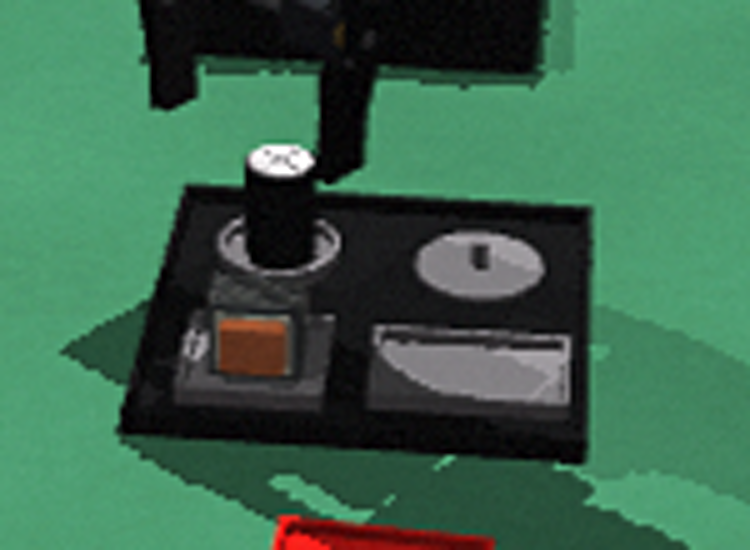

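The transformer is seated upright in the square frame and the cap still stands.

```bash
python3 -m pendant '[[[-1.2,0,-1.4],[0,0,0],0],[[-2.3,-0.1,-2.6],[0,0,0],0],[[-2.3,-0.1,-2.6],[0,0,0],0],[[-2.3,-0.1,-2.6],[0,0,0],0],[[-2.3,-0.1,-2.6],[0,0,0],0],[[-2.3,-0.1,-2.6],[0,0,0],0],[[-2.3,-0.1,-2.5],[0,0,0],0],[[-2.3,0.5,-2.3],[0,0,0],0],[[-2.3,0.8,-2.3],[0,0,0],0],[[-2.3,0.8,-2.3],[0,0,0],0],[[-2.3,0.8,-2.3],[0,0,0],0],[[-2.3,0.8,-2.3],[0,0,0],0],[[-2.3,0.8,-2.3],[0,0,0],0],[[-2.3,0.8,-2.3],[0,0,0],0],[[-2.3,0.8,-2.2],[0,0,0],0],[[-1.8,0.5,-1.8],[0,0,0],0],[[0,0,0],[0,0,0],0],[[0,0,0],[0,0,0],0],[[0,0,0],[0,0,0],0]]'; python3 d.py 449 282 79 -30.5
python3 - <<'E'
from h import *
c=bot.capture("wrist");crop(c,0,0,640,480,1,"g3w.png")
print(w2px(c,[.449,.282,.028]))
E
```

```text
time_s: 22.42
position: [0.452, 0.2788, 0.1316]
tcp_rot: [[-0.506, 0.0, 0.862], [-0.862, -0.0, -0.506], [-0.0, -1.0, 0.0]]
force: [0.3, 0.0, 0.5]
opening: 1.001
t 22.42 pos [452.  278.8 131.6] th -30.42 F [0.3 0.  0.5] open 87.1 q [ 20.  37. 103.  -0.  40.  50.] tiltcheck [ 0. -0. -1.]
turn rv [-0.0005  0.0015 -0.0001] rows 0.0  shift cm [-0.126  5.259 -0.419] n 2 per [-0.063  2.63  -0.21 ]
[311.97105067 268.42668641]
```

View pics/g3w.png

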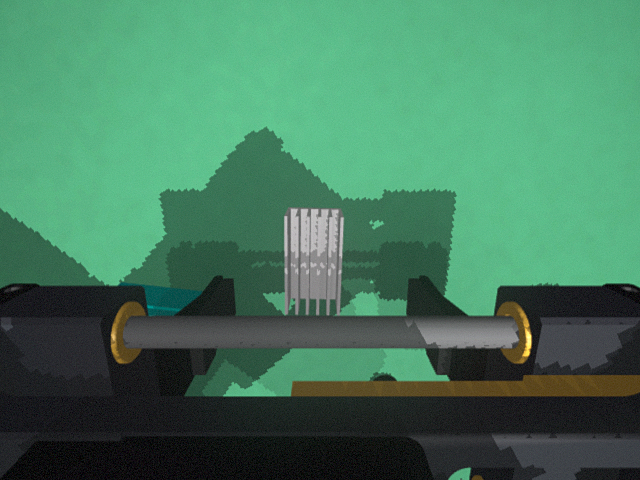

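Run:
```python
from h import *
c=bot.capture("wrist")
for p in [(289,208),(342,208),(285,312),(341,312)]:print(px2w(c,*p,.028))
c=bot.capture("top"); crop(c,140,230,140,135,4,"t.png")
for p in [(192.5,309.5),(208,320),(188,347),(171,337)]:print("turq",px2w(c,*p,.028))
```

```text
[0.45671939 0.31918555 0.028     ]
[0.48245338 0.30401133 0.028     ]
[0.42037403 0.26551488 0.028     ]
[0.44999983 0.24803591 0.028     ]
turq [0.37371737 0.2912701  0.028     ]
turq [0.35524382 0.26218478 0.028     ]
turq [0.30725724 0.29636678 0.028     ]
turq [0.32448976 0.32808698 0.028     ]
```

The wrist view puts the long sink at about (452,284), the fins are parallel to the jaws, and the turquoise sink is at least 20 mm clear of the left finger. I narrow the jaws a little and descend.

```bash
python3 -m pendant '[[[-0.3,0.5,-0.3],[0,0,0],0.2],[[0,1.0,0],[0,0,0],0.2],[[0,1.2,0],[0,0,0],0.2],[[0,1.2,0],[0,0,0],0.2],[[0,0.8,0],[0,0,0],0.2],[[0,0.5,0],[0,0,0],0.2],[[0,0,0],[0,0,0],0.2],[[0,0,0],[0,0,0],0.2]]'; python3 d.py 450.5 283 79 -30.5;  python3 -m pendant '[[[0,0,0],[0,0,0],0.75],[[0,0,0],[0,0,0],0.75],[[0,0,0],[0,0,0],0.75],[[0,0,0],[0,0,0],0.75],[[0,0,0],[0,0,0],0.75],[[0,0,0],[0,0,0],0.75],[[0,0,0],[0,0,0],0.75],[[0,0,0],[0,0,0],0.75],[[0,0,0],[0,0,0],0.75],[[0,0,0],[0,0,0],0.75]]'; python3 d.py 449 282 150 -30.5
```

```text
time_s: 23.23
position: [0.4507, 0.2829, 0.079]
tcp_rot: [[-0.507, -0.001, 0.862], [-0.862, -0.0, -0.507], [0.001, -1.0, -0.0]]
force: [-0.3, -0.2, -0.2]
opening: 0.801
t 23.23 pos [450.7 282.9  79. ] th -30.49 F [-0.3 -0.2 -0.2] open 69.7 q [ 20.  43. 104.   0.  33.  51.] tiltcheck [-0.001 -0.    -1.   ]
turn rv [0.0005 0.0001 0.0006] rows 0.0  shift cm [ 0.004 -0.004 -0.017] n 1 per [ 0.004 -0.004 -0.017]
time_s: 24.07
position: [0.4507, 0.2831, 0.0795]
tcp_rot: [[-0.507, -0.0, 0.862], [-0.862, 0.0, -0.507], [-0.0, -1.0, -0.0]]
force: [-1.2, 0.3, 3.1]
opening: 0.388
t 24.07 pos [450.7 283.1  79.5] th -30.48 F [-1.2  0.3  3.1] open 33.7 q [ 20.  43. 104.   0.  33.  51.] tiltcheck [-0.  0. -1.]
turn rv [ 0.0001  0.0003 -0.    ] rows 0.0  shift cm [ 0.181 -7.046 -0.088] n 3 per [ 0.06  -2.349 -0.029]
```

```bash
python3 -m pendant '[[[0,0,0],[0,0,0],0.75],[[0,-0.5,0],[0,0,0],0.75],[[0,-1.5,0],[0,0,0],0.75],[[0,-2.5,0],[0,0,0],0.75],[[0,-2.5,0],[0,0,0],0.75],[[0,-2.0,0],[0,0,0],0.75],[[0,-1,0],[0,0,0],0.75],[[0,0,0],[0,0,0],0.75]]'
python3 - <<'E'
from h import *
c=bot.capture("side");crop(c,200,230,250,187,3,"l3.png")
E
python3 d.py 500 0 190 -30.5 495 -221 160 -84.8
```

```text
time_s: 24.73
position: [0.4519, 0.2835, 0.1815]
tcp_rot: [[-0.507, 0.005, 0.862], [-0.862, 0.002, -0.507], [-0.004, -1.0, 0.003]]
force: [0.3, 0.3, -1.6]
opening: 0.388
t 24.78 pos [451.1 283.2 180.1] th -30.48 F [ 0.7  0.2 -0.6] open 33.8 q [ 20.  33. 101.  -0.  46.  51.] tiltcheck [ 0.002  0.001 -1.   ]
turn rv [-0.0014  0.0003 -0.0017] rows 0.0  shift cm [21.922 -0.994 18.584] n 9 per [ 2.436 -0.11   2.065]
turn rv [0.     0.9477 0.    ] rows 7.9  shift cm [ 2.501  3.    21.964] n 7 per [0.357 0.429 3.138]
```

View pics/l3.png

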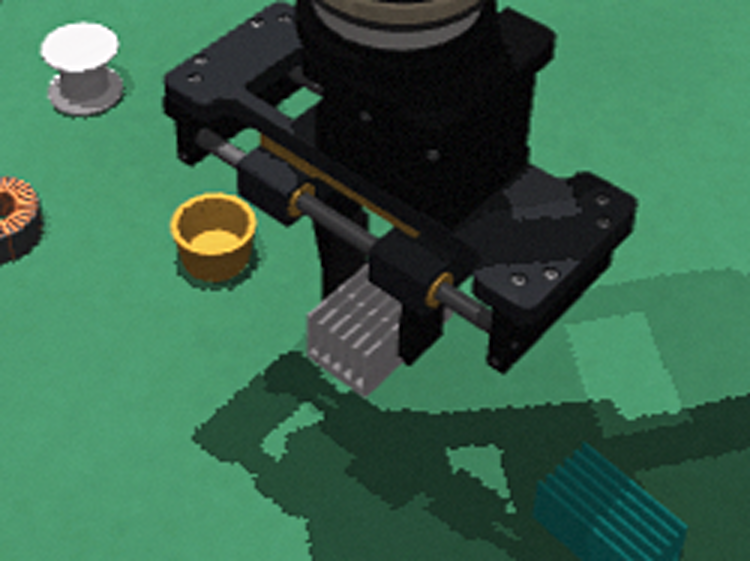

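The sink is held level and clear of everything. Now I transfer it.

```bash
python3 -m pendant '[[[1.2,-0.1,1.0],[0,0,0],0.75],[[2.4,-0.1,2.0],[0,0,0],0.75],[[2.4,-0.1,2.0],[0,0,0],0.75],[[2.4,-0.1,2.0],[0,0,0],0.75],[[2.4,-0.1,2.0],[0,0,0],0.75],[[2.4,-0.1,2.0],[0,0,0],0.75],[[2.4,-0.1,2.0],[0,0,0],0.75],[[2.4,-0.1,2.0],[0,0,0],0.75],[[2.4,-0.1,2.0],[0,0,0],0.75],[[1.6,0,1.5],[0,0.05,0],0.75],[[0,0,0],[0,0.12,0],0.75],[[0,0,0],[0,0.12,0],0.75],[[0,0,0],[0,0.12,0],0.75],[[0,0,0],[0,0.12,0],0.75],[[0,0,0],[0,0.12,0],0.75],[[0,0,0],[0,0.12,0],0.75],[[0,0,0],[0,0.12,0],0.75],[[0,0,0],[0,0.058,0],0.75]]'; python3 d.py 495 -221 150 -84.8
```

```text
time_s: 26.28
position: [0.4976, -0.0002, 0.1866]
tcp_rot: [[-0.996, -0.004, 0.086], [-0.086, 0.001, -0.996], [0.004, -1.0, -0.001]]
force: [-0.9, 0.2, -0.6]
opening: 0.393
t 26.28 pos [ 4.976e+02 -2.000e-01  1.866e+02] th -85.09 F [-0.9  0.2 -0.6] open 34.2 q [-13.  30. 106.  -0.  44.  72.] tiltcheck [-0.004  0.001 -1.   ]
turn rv [ 0.0011 -0.0051  0.0035] rows 0.1  shift cm [ 2.26   3.659 21.962] n 7 per [0.323 0.523 3.137]
```

```bash
python3 -m pendant '[[[0.3,0.3,1.6],[0,-0.005,0],0.75],[[0.3,0.5,3],[0,0,0],0.75],[[0.3,0.5,3],[0,0,0],0.75],[[0.3,0.5,3],[0,0,0],0.75],[[0.3,0.5,3],[0,0,0],0.75],[[0.3,0.5,3],[0,0,0],0.75],[[0.3,0.5,3],[0,0,0],0.75],[[0.2,0.3,1.8],[0,0,0],0.75],[[0,0,0.5],[0,0,0],0.75],[[0,0,0],[0,0,0],0.75],[[0,0,0],[0,0,0],0.75],[[0,0,0],[0,0,0],0.75]]'; python3 d.py 495 -221 100 -84.8
python3 - <<'E'
from h import *
c=bot.capture("wrist");crop(c,0,0,640,480,1,"p3w.png")
c=bot.capture("side");crop(c,250,120,150,110,5,"p3.png")
E
```

```text
time_s: 27.28
position: [0.4959, -0.2188, 0.1518]
tcp_rot: [[-0.995, -0.002, 0.097], [-0.097, 0.002, -0.995], [0.002, -1.0, -0.002]]
force: [0.4, -0.3, -1.1]
opening: 0.39
t 27.28 pos [ 495.9 -218.8  151.8] th -84.45 F [ 0.4 -0.3 -1.1] open 34.0 q [-36.  36. 101.   0.  44.  49.] tiltcheck [-0.002  0.002 -1.   ]
turn rv [0.0019 0.0061 0.0017] rows 0.1  shift cm [0.111 5.183 0.207] n 2 per [0.055 2.591 0.104]
```

View pics/p3w.png

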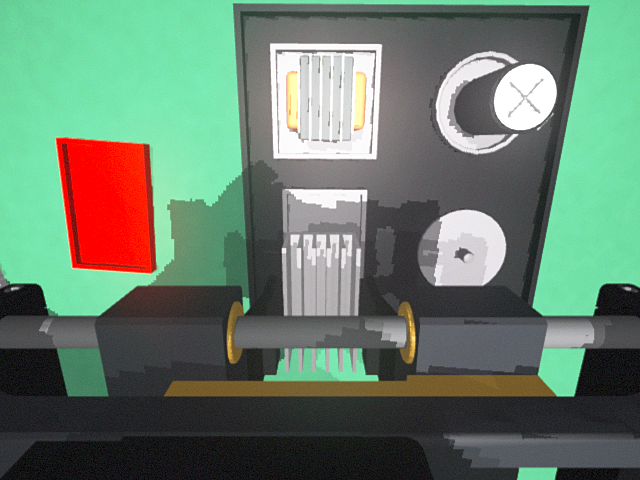

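View pics/p3.png

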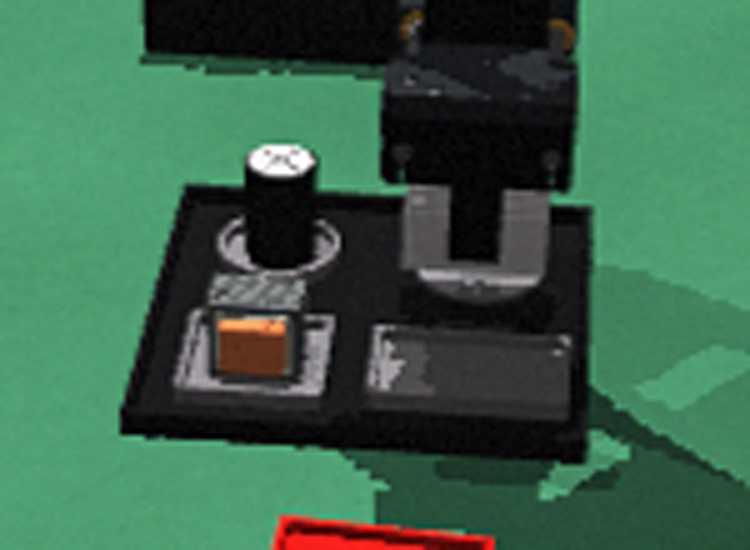

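Run:
```python
from h import *
c=bot.capture("wrist");s=bot.read_state()
print(np.round(s["position"],4))
for p in [(320,235),(316,371),(290,235),(356,235)]:print(px2w(c,*p,.1003))
```

```text
[ 0.4965 -0.2191  0.1524]
[ 0.53303254 -0.21661651  0.1003    ]
[ 0.46620796 -0.22118363  0.1003    ]
[ 0.53179837 -0.20398363  0.1003    ]
[ 0.53451327 -0.23177317  0.1003    ]
```

The held sink sits about 3 mm forward of the jaw centre, so I aim the TCP at x=492.

```bash
python3 -m pendant '[[[0.35,0.5,0.2],[0,0.006,0],0.75],[[0,1.2,0],[0,0,0],0.75],[[0,1.5,0],[0,0,0],0.75],[[0,1.3,0],[0,0,0],0.75],[[0,0.8,0],[0,0,0],0.75],[[0,0.4,0],[0,0,0],0.75],[[0,0,0],[0,0,0],0.75],[[0,0,0],[0,0,0],0.75]]'; python3 d.py 492 -221 86.5 -84.8
python3 - <<'E'
from h import *
c=bot.capture("side");crop(c,250,120,150,110,5,"p3b.png")
E
```

```text
time_s: 28.1
position: [0.4933, -0.2229, 0.0954]
tcp_rot: [[-0.996, 0.0, 0.09], [-0.09, -0.0, -0.996], [-0.0, -1.0, 0.0]]
force: [-0.5, -0.5, -1.4]
opening: 0.387
t 28.1 pos [ 493.3 -222.9   95.4] th -84.85 F [-0.5 -0.5 -1.4] open 33.7 q [-36.  42. 102.   0.  36.  49.] tiltcheck [ 0. -0. -1.]
turn rv [-0.0001 -0.0009 -0.0001] rows 0.0  shift cm [ 0.118  0.894 -0.197] n 1 per [ 0.118  0.894 -0.197]
```

View pics/p3b.png

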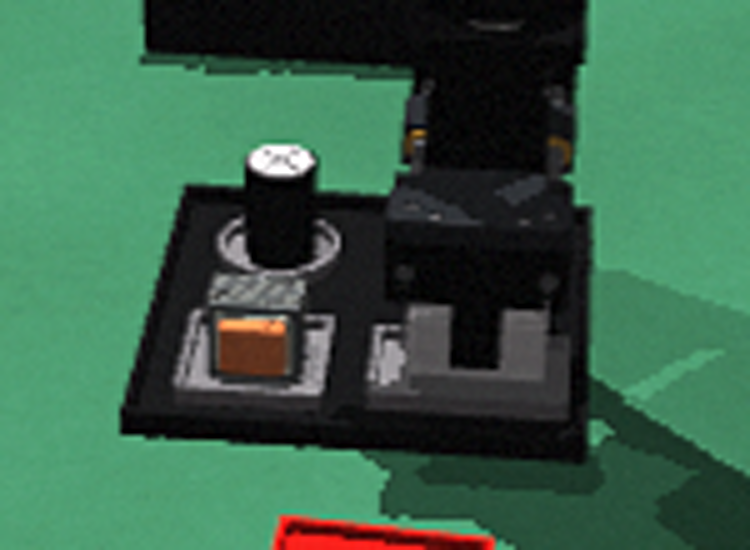

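```bash
python3 -m pendant '[[[0,0.2,-0.18],[0,0,0],0.75],[[0,0.25,0],[0,0,0],0.75],[[0,0.2,0],[0,0,0],0.75],[[0,0.1,0],[0,0,0],0.75],[[0,0,0],[0,0,0],0.75],[[0,0,0],[0,0,0],0.75]]';python3 -m pendant '[[[0,0.06,0],[0,0,0],0.75],[[0,0,0],[0,0,0],0.75],[[0,0,0],[0,0,0],0.75]]'; python3 -m pendant '[[[0,0.05,0],[0,0,0],0.75],[[0,0,0],[0,0,0],0.75],[[0,0,0],[0,0,0],0.75]]'
```

```text
time_s: 28.65
position: [0.4931, -0.2211, 0.0878]
tcp_rot: [[-0.996, -0.0, 0.09], [-0.09, 0.0, -0.996], [0.0, -1.0, -0.0]]
force: [0.7, 0.0, -2.0]
opening: 0.385
time_s: 28.9
position: [0.4931, -0.2211, 0.0873]
tcp_rot: [[-0.996, 0.0, 0.09], [-0.09, -0.0, -0.996], [-0.0, -1.0, 0.0]]
force: [-1.1, 0.1, -1.8]
opening: 0.386
time_s: 29.15
position: [0.4931, -0.2211, 0.0868]
tcp_rot: [[-0.996, 0.0, 0.09], [-0.09, -0.0, -0.996], [-0.0, -1.0, 0.0]]
force: [-0.8, 0.0, -1.0]
opening: 0.389
```

```bash
python3 -m pendant '[[[0,0.05,0],[0,0,0],0.75],[[0,0,0],[0,0,0],0.75],[[0,0,0],[0,0,0],0.75]]'; python3 -m pendant '[[[0,0.03,0],[0,0,0],0.75],[[0,0,0],[0,0,0],0.75],[[0,0,0],[0,0,0],0.75]]'
```

```text
time_s: 29.4
position: [0.4931, -0.2211, 0.0865]
tcp_rot: [[-0.996, 0.0, 0.09], [-0.09, -0.0, -0.996], [-0.0, -1.0, 0.0]]
force: [0.4, 1.0, 2.4]
opening: 0.386
time_s: 29.65
position: [0.4931, -0.2211, 0.0865]
tcp_rot: [[-0.996, 0.0, 0.09], [-0.09, -0.0, -0.996], [-0.0, -1.0, 0.0]]
force: [-0.6, 0.7, 4.6]
opening: 0.388
```

Contact at z=0.0865, as predicted. I release, lift and move on to the choke.

```bash
python3 -m pendant '[[[0,-0.03,0],[0,0,0],0.75],[[0,0,0],[0,0,0],0.35],[[0,0,0],[0,0,0],0.35],[[0,0,0],[0,0,0],0.35],[[0,0,0],[0,0,0],0.35],[[0,0,0],[0,0,0],0.35],[[0,-0.5,0],[0,0,0],0.3],[[0,-1.5,0],[0,0,0],0.1],[[0,-2.5,0],[0,0,0],0],[[0,-3,0],[0,0,0],0],[[0,-2.5,0],[0,0,0],0],[[0,-1,0],[0,0,0],0],[[0,0,0],[0,0,0],0]]'; python3 d.py 692 166.3 140 -84.8 692 166.3 75 -84.8
python3 - <<'E'
from h import *
c=bot.capture("wrist");crop(c,0,0,640,480,1,"p3c.png")
c=bot.capture("side");crop(c,250,120,150,110,5,"p3d.png")
E
```

```text
time_s: 30.73
position: [0.4943, -0.2219, 0.199]
tcp_rot: [[-0.996, 0.005, 0.09], [-0.09, -0.004, -0.996], [-0.005, -1.0, 0.004]]
force: [-0.7, -0.5, 0.2]
opening: 0.986
t 30.73 pos [ 494.3 -221.9  199. ] th -84.85 F [-0.7 -0.5  0.2] open 85.8 q [-36.  31.  99.   0.  49.  49.] tiltcheck [ 0.005 -0.004 -1.   ]
turn rv [-0.0041 -0.0009 -0.0047] rows 0.1  shift cm [-23.205   5.897 -36.866] n 13 per [-1.785  0.454 -2.836]
turn rv [0. 0. 0.] rows 0.0  shift cm [0.  6.5 0. ] n 2 per [0.   3.25 0.  ]
```

View pics/p3d.png

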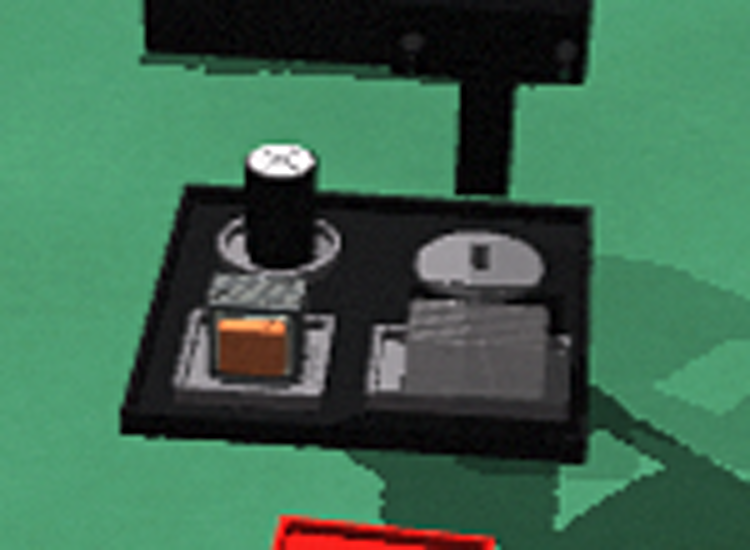

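View pics/p3c.png

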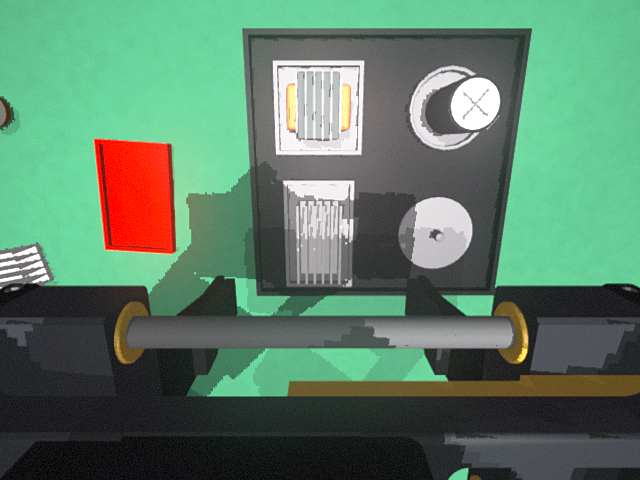

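The sink lies flat inside the frame, clear of the walls. Now the choke.

```bash
python3 -m pendant '[[[-0.9,0.1,-1.4],[0,0,0],0],[[-1.8,0.2,-2.8],[0,0,0],0],[[-1.8,0.3,-2.8],[0,0,0],0],[[-1.8,0.4,-2.8],[0,0,0],0],[[-1.8,0.5,-2.8],[0,0,0],0],[[-1.8,0.5,-2.8],[0,0,0],0],[[-1.8,0.5,-2.8],[0,0,0],0],[[-1.8,0.5,-2.8],[0,0,0],0],[[-1.8,0.5,-2.8],[0,0,0],0],[[-1.8,0.5,-2.8],[0,0,0],0],[[-1.8,0.5,-2.8],[0,0,0],0],[[-1.8,0.5,-2.8],[0,0,0],0],[[-1.5,0.5,-2.5],[0,0,0],0],[[-1,0.3,-2],[0,0,0],0],[[0,0,0],[0,0,0],0],[[0,0,0],[0,0,0],0],[[0,0,0],[0,0,0],0]]'; python3 d.py 692 166.3 75 -84.8
python3 - <<'E'
from h import *
c=bot.capture("wrist");crop(c,0,0,640,480,1,"g4w.png")
print(w2px(c,[.692,.1663,.02]))
E
```

```text
time_s: 32.25
position: [0.6899, 0.1647, 0.1361]
tcp_rot: [[-0.996, -0.004, 0.09], [-0.09, -0.001, -0.996], [0.004, -1.0, 0.0]]
force: [-0.2, -0.1, -0.5]
opening: 1.002
t 32.25 pos [689.9 164.7 136.1] th -84.85 F [-0.2 -0.1 -0.5] open 87.1 q [ 4. 47. 75. -0. 58. 89.] tiltcheck [-0.004 -0.001 -1.   ]
turn rv [-0.0004 -0.0008  0.0042] rows 0.0  shift cm [-0.225  6.105 -0.136] n 2 per [-0.112  3.053 -0.068]
[315.84837459 261.18810366]
```

View pics/g4w.png

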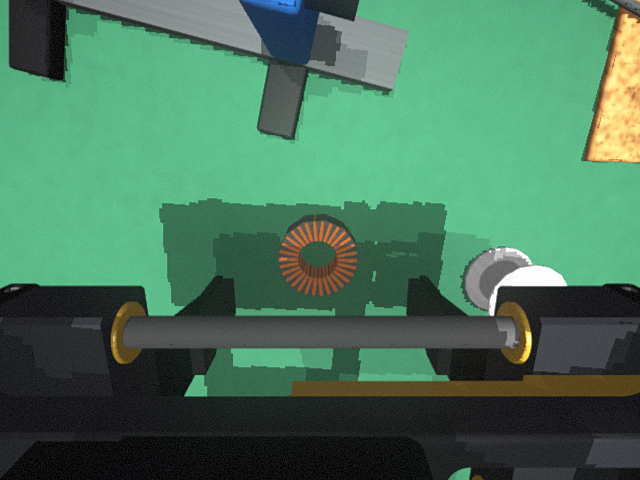

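The ring is centred at (318,258), where it was predicted. The spool at (510,280) is close to the gripper's right end, so I check its height and position.

Run:
```python
from h import *
t=bot.capture("top");s=bot.capture("side");crop(s,205,230,45,45,12,"sp.png");crop(t,310,125,45,45,12,"spt.png")
for z in(.03,.04,.05,.06):print(z,px2w(t,333,145,z)[:2],px2w(s,227,245.5,z)[:2])
```

```text
0.03 [0.68198405 0.03770345] [0.68481239 0.03189577]
0.04 [0.67853288 0.03772934] [0.6799184  0.04334815]
0.05 [0.67508171 0.03775523] [0.6750244  0.05480054]
0.06 [0.67163054 0.03778111] [0.67013041 0.06625293]
```

View pics/sp.png

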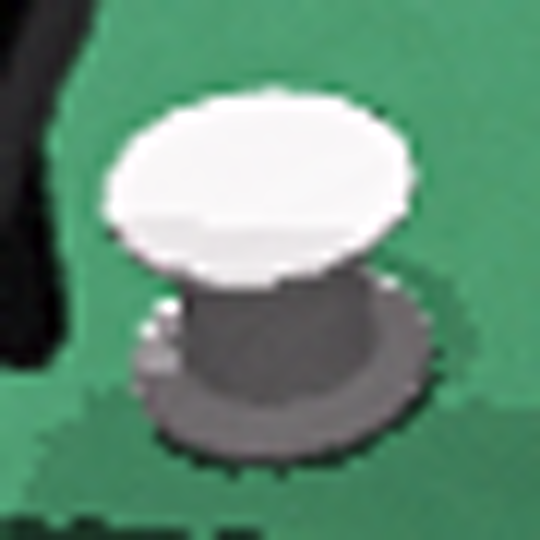

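View pics/spt.png

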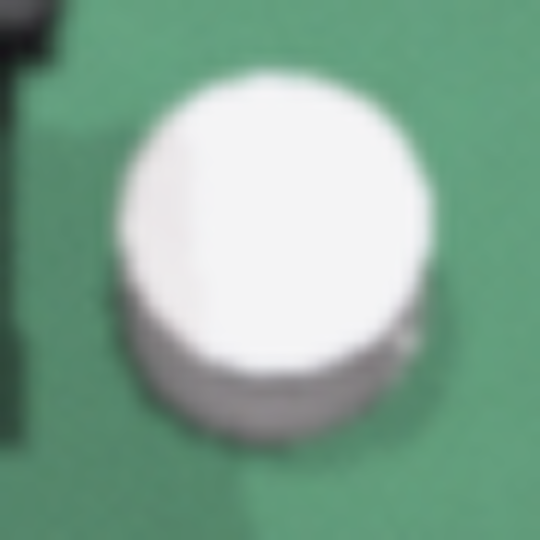

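The spool is about 36 mm tall and its edge is at y≈0.06. The gripper body passes above it and to the side, so it's clear. I'll descend to TCP z=74.

```bash
python3 -m pendant '[[[-0.2,0.6,-0.1],[0,0,0],0],[[0,1.5,0],[0,0,0],0],[[0,1.5,0],[0,0,0],0],[[0,1.2,0],[0,0,0],0],[[0,0.8,0],[0,0,0],0],[[0,0.4,0],[0,0,0],0],[[0,0.1,0],[0,0,0],0],[[0,0,0],[0,0,0],0],[[0,0,0],[0,0,0],0]]'; python3 d.py 692 166.3 74 -84.8;  python3 -m pendant '[[[0,0,0],[0,0,0],0.55],[[0,0,0],[0,0,0],0.55],[[0,0,0],[0,0,0],0.55],[[0,0,0],[0,0,0],0.55],[[0,0,0],[0,0,0],0.55],[[0,0,0],[0,0,0],0.55],[[0,0,0],[0,0,0],0.55],[[0,0,0],[0,0,0],0.55],[[0,0,0],[0,0,0],0.55]]'; python3 d.py 692 166.3 180 -84.8
```

```text
time_s: 33.15
position: [0.6936, 0.1665, 0.0777]
tcp_rot: [[-0.996, 0.001, 0.09], [-0.09, 0.0, -0.996], [-0.001, -1.0, -0.0]]
force: [-0.2, 0.1, -0.7]
opening: 1.002
t 33.15 pos [693.6 166.5  77.7] th -84.85 F [-0.2  0.1 -0.7] open 87.2 q [ 5. 51. 75.  0. 53. 89.] tiltcheck [ 0.001  0.    -1.   ]
turn rv [ 0.     -0.0008 -0.0011] rows 0.0  shift cm [0.16  0.368 0.01 ] n 1 per [0.16  0.368 0.01 ]
time_s: 33.9
position: [0.6932, 0.1664, 0.0773]
tcp_rot: [[-0.996, 0.0, 0.09], [-0.09, 0.0, -0.996], [-0.0, -1.0, -0.0]]
force: [0.6, 0.2, 1.4]
opening: 0.562
t 33.9 pos [693.2 166.4  77.3] th -84.86 F [0.6 0.2 1.4] open 48.9 q [ 5. 52. 76.  0. 53. 89.] tiltcheck [ 0.  0. -1.]
turn rv [ 0.    -0.001 -0.   ] rows 0.0  shift cm [ 1.1700e-01 -1.0267e+01  3.0000e-03] n 3 per [ 3.900e-02 -3.422e+00  1.000e-03]
```

```bash
python3 -m pendant '[[[0,0,0],[0,0,0],0.6],[[0,0,0],[0,0,0],0.6],[[0,-0.5,0],[0,0,0],0.6],[[0,-1.5,0],[0,0,0],0.6],[[0,-2.5,0],[0,0,0],0.6],[[0,-2.5,0],[0,0,0],0.6],[[0,-2.0,0],[0,0,0],0.6],[[0,-1,0],[0,0,0],0.6],[[0,0,0],[0,0,0],0.6]]'
python3 - <<'E'
from h import *
c=bot.capture("side");crop(c,150,180,200,150,4,"l4.png")
c=bot.capture("wrist");crop(c,0,0,640,480,1,"l4w.png")
E
python3 d.py 510 -180 180 -84.8 503.6 -318.3 140 -84.8
```

```text
time_s: 34.65
position: [0.695, 0.1667, 0.1816]
tcp_rot: [[-0.996, 0.007, 0.09], [-0.09, 0.001, -0.996], [-0.007, -1.0, 0.0]]
force: [0.5, -0.4, -0.2]
opening: 0.567
t 34.75 pos [692.8 166.4 177.5] th -84.85 F [ 0.3 -0.  -1.4] open 49.5 q [ 5. 44. 73. -0. 62. 89.] tiltcheck [-0. -0. -1.]
turn rv [-0.    -0.001  0.   ] rows 0.0  shift cm [21.349 -0.253 32.839] n 12 per [ 1.779 -0.021  2.737]
turn rv [0. 0. 0.] rows 0.0  shift cm [ 1.891  4.    13.715] n 5 per [0.378 0.8   2.743]
```

View pics/l4.png

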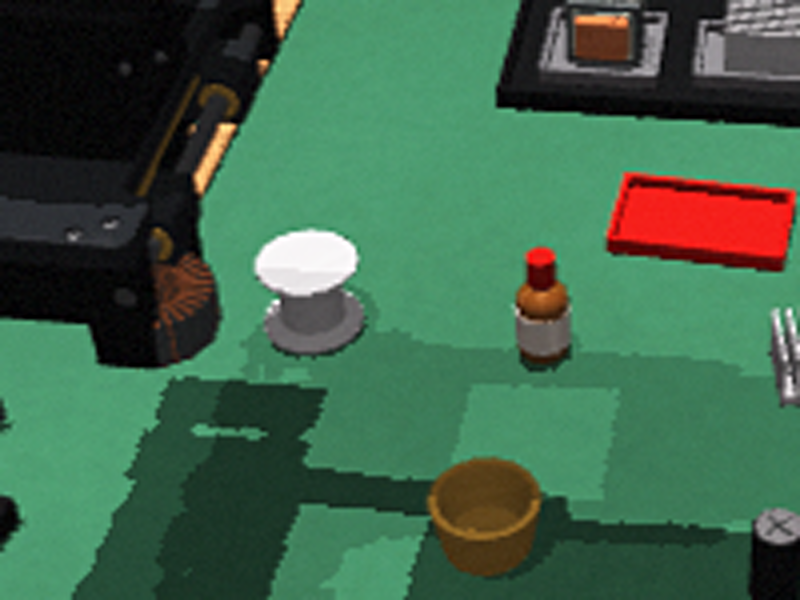

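View pics/l4w.png

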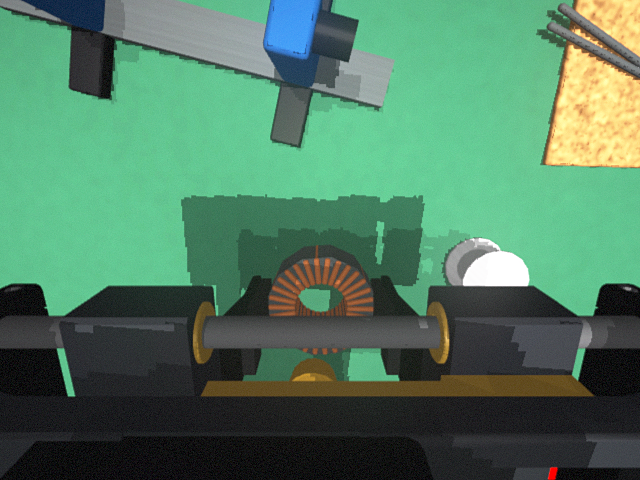

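The choke is held flat and centred. Now I transfer it to the post.

```bash
python3 -m pendant '[[[0.9,0,1.3],[0,0,0],0.6],[[1.8,0,2.7],[0,0,0],0.6],[[1.8,0,2.7],[0,0,0],0.6],[[1.8,0,2.7],[0,0,0],0.6],[[1.8,0,2.7],[0,0,0],0.6],[[1.8,0,2.7],[0,0,0],0.6],[[1.8,0,2.7],[0,0,0],0.6],[[1.8,0,2.7],[0,0,0],0.6],[[1.8,0,2.7],[0,0,0],0.6],[[1.8,0,2.7],[0,0,0],0.6],[[1.8,0,2.7],[0,0,0],0.6],[[1.8,0,2.7],[0,0,0],0.6],[[1.0,0,2.7],[0,0,0],0.6],[[0.3,0.5,2.7],[0,0,0],0.6],[[0.3,0.8,2.7],[0,0,0],0.6],[[0.3,0.8,2.7],[0,0,0],0.6],[[0.3,0.8,2.0],[0,0,0],0.6],[[0,0,0],[0,0,0],0.6],[[0,0,0],[0,0,0],0.6],[[0,0,0],[0,0,0],0.6]]'; python3 d.py 503.6 -318.3 105 -84.8
```

```text
time_s: 36.42
position: [0.5034, -0.2891, 0.1471]
tcp_rot: [[-0.996, -0.003, 0.089], [-0.089, 0.003, -0.996], [0.002, -1.0, -0.003]]
force: [0.5, -0.3, -1.3]
opening: 0.567
t 36.42 pos [ 503.4 -289.1  147.1] th -84.87 F [ 0.5 -0.3 -1.3] open 49.3 q [-41.  38.  95.   0.  47.  44.] tiltcheck [-0.003  0.003 -1.   ]
turn rv [ 0.003  -0.0012  0.0025] rows 0.0  shift cm [0.245 4.206 2.91 ] n 2 per [0.123 2.103 1.455]
```

```bash
python3 -m pendant '[[[0.1,0.2,1.4],[0,0,0],0.6],[[0.1,0.4,1.4],[0,0,0],0.6],[[0,1.0,0.1],[0,0,0],0.6],[[0,1.2,0],[0,0,0],0.6],[[0,1.0,0],[0,0,0],0.6],[[0,0.4,0],[0,0,0],0.6],[[0,0,0],[0,0,0],0.6],[[0,0,0],[0,0,0],0.6],[[0,0,0],[0,0,0],0.6]]'; python3 d.py 503.6 -318.3 84.3 -84.8
python3 - <<'E'
from h import *
c=bot.capture("wrist");crop(c,200,200,240,180,3,"p4w.png")
c=bot.capture("side");crop(c,250,120,150,110,5,"p4.png")
E
```

```text
time_s: 37.17
position: [0.5051, -0.3192, 0.1063]
tcp_rot: [[-0.996, 0.0, 0.09], [-0.09, -0.0, -0.996], [-0.0, -1.0, 0.0]]
force: [0.2, 0.7, -0.5]
opening: 0.564
t 37.17 pos [ 505.1 -319.2  106.3] th -84.83 F [ 0.2  0.7 -0.5] open 49.1 q [-43.  43.  94.   0.  43.  42.] tiltcheck [ 0. -0. -1.]
turn rv [-0.0001 -0.0005 -0.0001] rows 0.0  shift cm [ 0.145  2.203 -0.106] n 1 per [ 0.145  2.203 -0.106]
```

View pics/p4w.png

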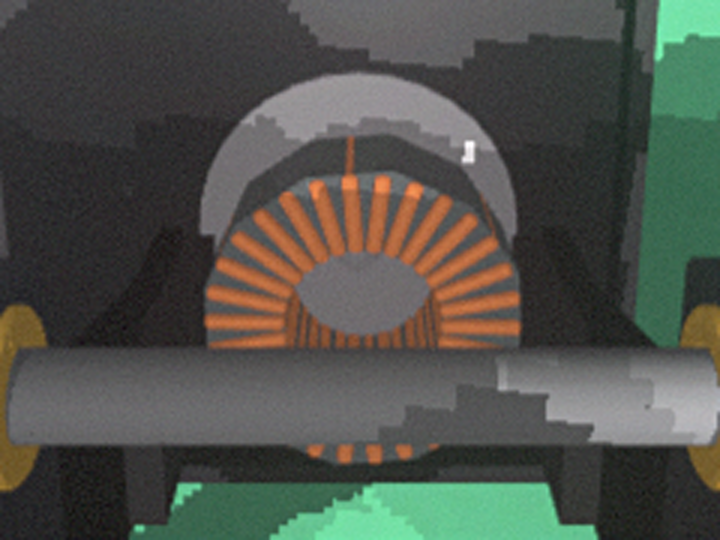

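View pics/p4.png

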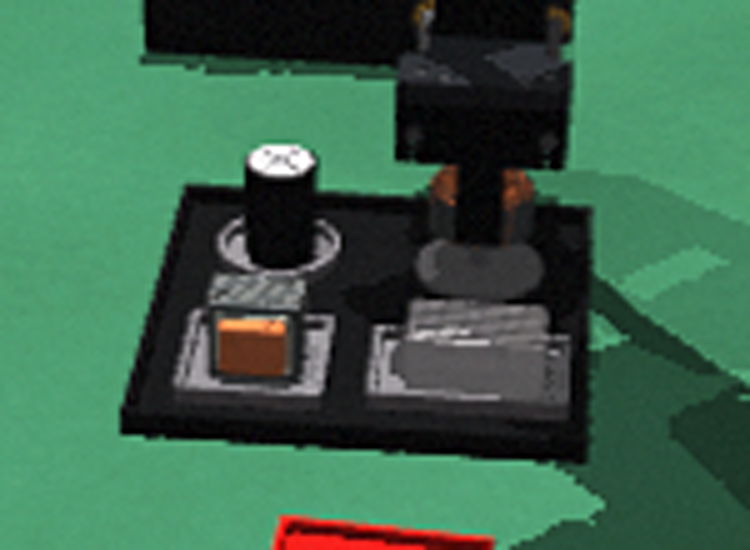

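The ring is centred over the disc: ring centre column 362 against disc 358. I'll trim 1–1.5 mm and lower in steps.

```bash
python3 -m pendant '[[[0.13,0.3,-0.1],[0,0,0],0.6],[[0,0.4,0],[0,0,0],0.6],[[0,0.4,0],[0,0,0],0.6],[[0,0,0],[0,0,0],0.6],[[0,0,0],[0,0,0],0.6]]';python3 -m pendant '[[[0,0.3,0],[0,0,0],0.6],[[0,0.3,0],[0,0,0],0.6],[[0,0.2,0],[0,0,0],0.6],[[0,0.1,0],[0,0,0],0.6],[[0,0,0],[0,0,0],0.6],[[0,0,0],[0,0,0],0.6]]'; python3 -m pendant '[[[0,0.06,0],[0,0,0],0.6],[[0,0,0],[0,0,0],0.6],[[0,0,0],[0,0,0],0.6]]'
```

```text
time_s: 37.68
position: [0.5034, -0.3184, 0.0948]
tcp_rot: [[-0.996, -0.001, 0.09], [-0.09, 0.001, -0.996], [0.001, -1.0, -0.001]]
force: [-0.6, -0.1, -0.7]
opening: 0.569
time_s: 38.18
position: [0.5036, -0.3185, 0.0861]
tcp_rot: [[-0.996, -0.0, 0.09], [-0.09, 0.0, -0.996], [0.0, -1.0, -0.0]]
force: [-0.2, 0.1, -1.4]
opening: 0.567
time_s: 38.43
position: [0.5036, -0.3186, 0.0857]
tcp_rot: [[-0.996, 0.0, 0.09], [-0.09, -0.0, -0.996], [-0.0, -1.0, 0.0]]
force: [0.7, 0.4, -0.3]
opening: 0.567
```

```bash
python3 -m pendant '[[[0,0.06,0],[0,0,0],0.6],[[0,0,0],[0,0,0],0.6],[[0,0,0],[0,0,0],0.6]]'; python3 -m pendant '[[[0,0.05,0],[0,0,0],0.6],[[0,0,0],[0,0,0],0.6],[[0,0,0],[0,0,0],0.6]]';python3 -m pendant '[[[0,0.04,0],[0,0,0],0.6],[[0,0,0],[0,0,0],0.6],[[0,0,0],[0,0,0],0.6]]'
```

```text
time_s: 38.68
position: [0.5036, -0.3185, 0.085]
tcp_rot: [[-0.996, 0.0, 0.09], [-0.09, 0.0, -0.996], [-0.0, -1.0, -0.0]]
force: [-0.1, 0.8, -1.1]
opening: 0.565
time_s: 38.93
position: [0.5035, -0.3185, 0.0845]
tcp_rot: [[-0.996, -0.0, 0.09], [-0.09, 0.0, -0.996], [0.0, -1.0, -0.0]]
force: [-0.0, -0.6, -0.2]
opening: 0.565
time_s: 39.18
position: [0.5036, -0.3186, 0.0843]
tcp_rot: [[-0.996, 0.0, 0.09], [-0.09, -0.0, -0.996], [-0.0, -1.0, 0.0]]
force: [-0.1, 0.2, 0.3]
opening: 0.565
```

```bash
python3 -m pendant '[[[0,0.04,0],[0,0,0],0.6],[[0,0,0],[0,0,0],0.6],[[0,0,0],[0,0,0],0.6]]';python3 -m pendant '[[[0,0.04,0],[0,0,0],0.6],[[0,0,0],[0,0,0],0.6],[[0,0,0],[0,0,0],0.6]]'
```

```text
time_s: 39.43
position: [0.5036, -0.3185, 0.0843]
tcp_rot: [[-0.996, 0.0, 0.09], [-0.09, -0.0, -0.996], [-0.0, -1.0, 0.0]]
force: [-1.0, 0.0, 4.9]
opening: 0.567
time_s: 39.68
position: [0.5036, -0.3185, 0.0842]
tcp_rot: [[-0.996, 0.0, 0.09], [-0.09, -0.0, -0.996], [-0.0, -1.0, 0.0]]
force: [-2.2, 1.9, 8.4]
opening: 0.562
```

The choke is seated at z=0.0843, as predicted. I release, lift and back away.

```bash
python3 -m pendant '[[[0,-0.05,0],[0,0,0],0.55],[[0,0,0],[0,0,0],0.3],[[0,0,0],[0,0,0],0.3],[[0,0,0],[0,0,0],0.3],[[0,0,0],[0,0,0],0.3],[[0,0,0],[0,0,0],0.3],[[0,-0.5,0],[0,0,0],0.3],[[0,-1.5,0],[0,0,0],0.3],[[0,-2.5,0],[0,0,0],0.2],[[0,-3,0],[0,0,0],0],[[0,-3,0],[0,0,0],0],[[0,-2,-2],[0,0,0],0],[[0,0,-3],[0,0,0],0],[[0,0,-3],[0,0,0],0],[[0,0,-3],[0,0,0],0],[[0,0,-3],[0,0,0],0],[[0,0,-3],[0,0,0],0],[[0,0,0],[0,0,0],0],[[0,0,0],[0,0,0],0],[[0,0,0],[0,0,0],0]]'
python3 - <<'E'
from h import *
c=bot.capture("wrist");crop(c,0,0,640,480,1,"fw.png")
c=bot.capture("side");crop(c,240,120,160,120,5,"fs.png");crop(c,100,0,540,480,1,"fs2.png")
c=bot.capture("top");crop(c,0,0,640,480,1,"ft.png")
E
```

```text
time_s: 41.35
position: [0.489, -0.1497, 0.2093]
tcp_rot: [[-0.996, 0.002, 0.09], [-0.09, -0.001, -0.996], [-0.001, -1.0, 0.001]]
force: [-0.8, -0.6, 0.2]
opening: 1.001
```

View pics/fs.png

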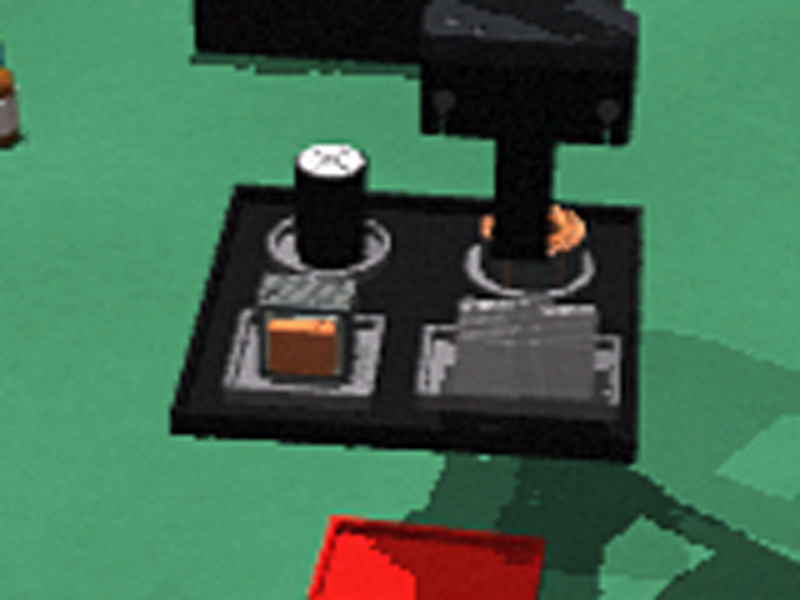

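View pics/ft.png

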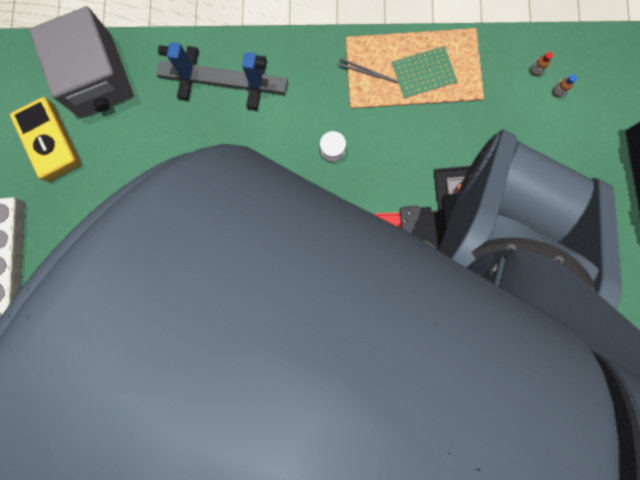

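View pics/fs2.png

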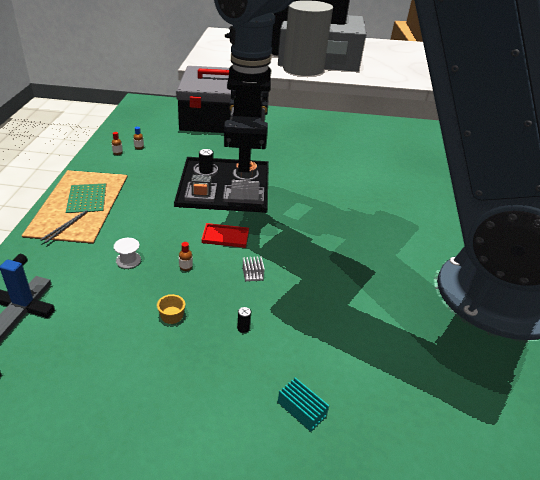

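Look-alikes are unmoved. A finger hides part of the choke, so I move aside for a clear last look.

```bash
python3 -m pendant '[[[0,0,-2],[0,0,0],0],[[0,0,-3],[0,0,0],0],[[0,0,-3],[0,0,0],0],[[0,0,-3],[0,0,0],0],[[0,0,-2],[0,0,0],0],[[0,0,0],[0,0,0],0],[[0,0,0],[0,0,0],0],[[0,0,0],[0,0,0],0]]'
python3 - <<'E'
from h import *
c=bot.capture("side");crop(c,250,140,130,90,6,"fs3.png")
# predicted seated features: top centres
for n,X in dict(cap=[.6014,-.3099,.057],tr=[.5922,-.2121,.045],sink=[.4955,-.221,.035],choke=[.5036,-.3185,.027]).items():
    u=w2px(c,X);print(n,((u-[250,140])*6).round(0))
E
```

```text
time_s: 42.17
position: [0.4775, -0.0209, 0.2089]
tcp_rot: [[-0.996, 0.001, 0.089], [-0.089, -0.001, -0.996], [-0.001, -1.0, 0.001]]
force: [-0.4, 0.1, -0.4]
opening: 1.001
cap [334.  71.]
tr [306. 226.]
sink [564. 265.]
choke [577. 152.]
```

View pics/fs3.png

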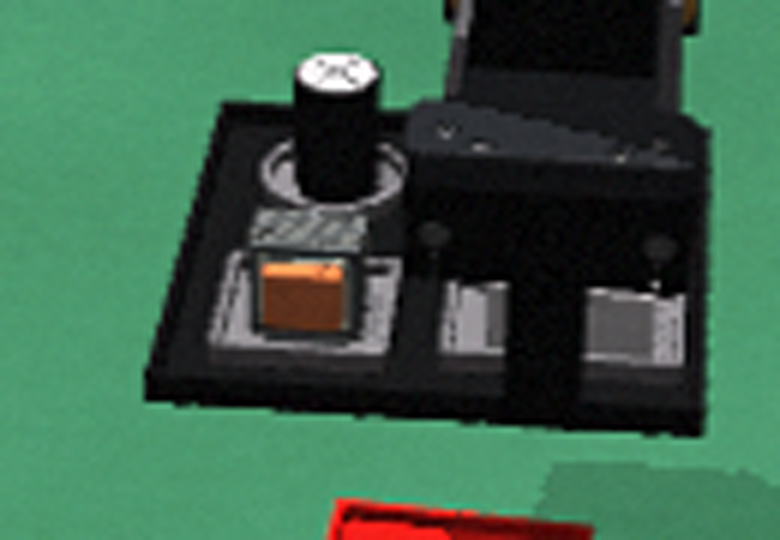

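```bash
python3 -m pendant '[[[0,-1,-2],[0,0,0],0],[[0,-1,-3],[0,0,0],0],[[0,-1,-3],[0,0,0],0],[[0,-1,-3],[0,0,0],0],[[0,-1,-3],[0,0,0],0],[[0,0,-3],[0,0,0],0],[[0,0,-3],[0,0,0],0],[[0,0,-2],[0,0,0],0],[[0,0,0],[0,0,0],0],[[0,0,0],[0,0,0],0],[[0,0,0],[0,0,0],0]]'
python3 - <<'E'
from h import *
c=bot.capture("side");crop(c,250,140,130,90,6,"fs4.png")
c=bot.capture("top");crop(c,425,150,150,135,4,"ft4.png")
E
```

```text
time_s: 43.13
position: [0.4575, 0.1981, 0.2588]
tcp_rot: [[-0.996, 0.0, 0.088], [-0.088, -0.001, -0.996], [0.0, -1.0, 0.001]]
force: [-1.2, 0.3, 0.2]
opening: 1.002
```

View pics/fs4.png

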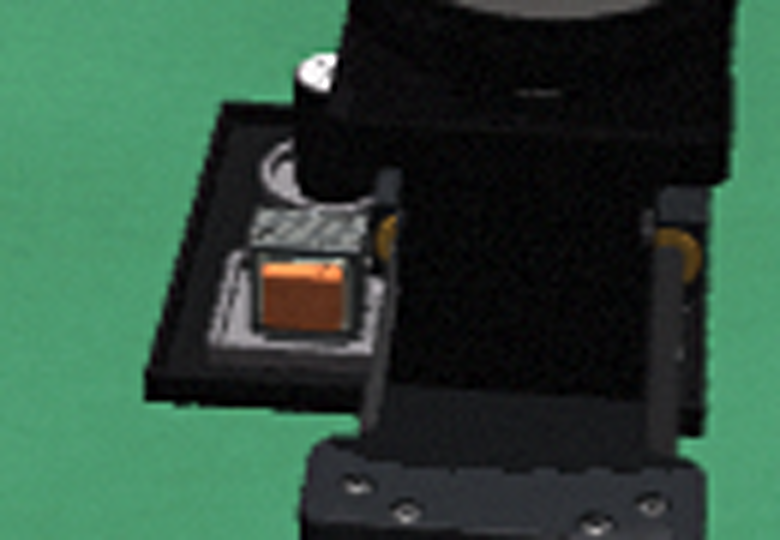

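View pics/ft4.png

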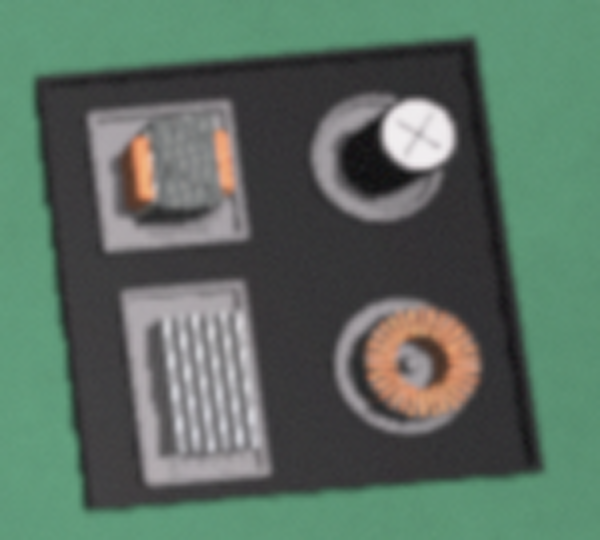

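The top view shows all four parts in their nests, with the post visible in the ring's hole at about (412,365). I compare the top-face positions with the expected seated heights, then hand in.

Run:
```python
from h import *
c=bot.capture("top")
for n,X in dict(cap=[.6014,-.3099,.057],tr=[.5922,-.2121,.045],sink=[.4960,-.221,.035],choke=[.5036,-.3185,.027]).items():
    print(n,((w2px(c,X)-[425,150]+.5)*4-.5).round(0))
bot.hand_in()
```

```text
cap [416. 133.]
tr [187. 160.]
sink [209. 374.]
choke [421. 360.]
the job is handed in; nothing more can be done
```

The kit tray is packed and handed in at about 43 s of the 112 s allowed. The order was fat capacitor (round cup), transformer (square frame), long heat sink (oblong frame), then ring choke (over the post).

- **Set down, not dropped:** I lowered each part until the force rose and the height stopped within 0.3 mm of what its nest floor predicts. I then opened the jaws. The highest contact force I read was about 8 N.
- **Last checks:** In a clear top view after release, all four parts lie within their nests, with the post visible in the choke's hole. The centres I compared match their expected seated positions to 2–3 pixels of a 4× enlargement (about 1 mm).
- **Left alone:** In the late side view the thin capacitor and the short and turquoise heat sinks were standing as before. The arm did not go near the red frame.
- **Disagreements and limits:** The cameras differed by 3–5 mm on where the long heat sink first lay. I checked it in the jaws and corrected for it; it ended about 3 mm off the jaw centre and clear of the walls. I gripped the choke 3 mm higher than planned, and it held. The arm partly blocked my last side views, so the final check of the choke and heat sink came from the top view alone.

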